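# Seat the flow-cell block and hold the alignment rod through both bushings

### The job

Line up the photometer's cell holder: press the flow-cell block straight down into the holder's pocket until it snaps past the spring plungers and sits flush, and take your hand off it. Then take the alignment rod by its hexagonal handle and thread it, pin first, from the holder's left, on the side turned towards you, through the near bushing, the block and the far bushing, until its tapered end stands clearly out (at least 10 mm) on the far side. Finish with the rod still gripped and kept still there, because I shall tighten the end plates' screws while it keeps the two bushings in line; leave everything else on the bench where it is.

Things in the scene. Friction and masses are not known exactly. Their poses are not given: they have to be found in the camera images.
- cell_holder: Grey cell holder fixed to the bench: box 70.5 (x) x 83 (y) x 66 mm high on a foot flange 100 x 83 x 8 mm with four clamp screws (heads 14 mm above the bench at x +-42.5, y +-27 mm). Origin: centre of its underside, on the bench. z up; y along the two bushings, +y towards the near bushing (front left, seen from the robot). Bushings' axis 46 mm above the bench.
- entry_bushing (a point): Centre of the outer face of the near (front left, +y) brass bushing, on the bore axis; axes as the holder's. Bore 15 mm, 18 mm long, 46 mm above the bench. The rod enters here and travels along -y.
- far_bushing (a point): Centre of the outer face of the far (back right, -y) brass bushing, same bore and length, 91 mm from entry_bushing along the holder's -y; axes as the holder's.
- pocket_mouth (a point): Centre of the pocket's opening, level with the holder's rim, 66 mm above the bench; axes as the holder's. Pocket 48.5 (x) x 55 (y) mm, 54 mm deep. Two spring balls in its x walls, 13 mm above its floor, stand 2.5 mm into it: the block stops on them about 8 mm proud and needs a push of about 7 N (5 to 10 N) to snap past.
- block_center (a point): Flow-cell block: aluminium, 46 (x) x 52 (y) x 54 mm high, foot tapered over the lowest 7 mm to 40 x 46 mm; stands loose on the bench, front left of the holder; 110 to 230 g. This point: 27 mm above its foot, in the middle. A 20 mm bore runs along its y, 34 mm above the foot. Half a turn about z leaves it the same; its y goes along the holder's y. Seated flush, this point is 39 mm above the bench.
- block_tab (a point): Grip point in the middle of the black tab on top of the block: tab 12 mm thick (block's x), 34 mm long (y), reaching from 54 to 86 mm above the block's foot; this point is 74 mm above the foot. Axes as the block's. Grip it across x.
- cell_block: The flow-cell block as a whole (see block_center); origin at the centre of its foot, axes as block_center.
- rod_handle (a point): Middle of the alignment rod's black hexagonal handle, on the rod's axis, 44 mm above the bench at the start, the rod lying level in its rest. Handle 60 mm long, 18 mm across flats, two flats upright (facing its x). The steel pin points to the rod's -y: 12 mm thick, 125 mm long from the handle's face (30 mm from this point). 55 to 90 g, balanced about 60 mm from here towards the tip.
- rod_tip (a point): End of the rod's pin, 155 mm from rod_handle along the rod's -y; the last 10 mm taper to 5 mm. Only the pin fits the bushings.
- alignment_rod: The alignment rod as a whole; origin and axes as rod_handle. Fixed machines near its way: the analyser behind the rest and right of the holder (front at x = 0.54 m, y from -0.31 to 0.13 m, 0.24 m high) and the centrifuge (x from 0.55 m, y from 0.36 m, 0.16 m high).
- rod_rest: Grey rest for the rod, fixed to the bench far right of the holder: foot 56 (x) x 100 (y) x 8 mm, two notched posts 10 mm thick, 44 mm wide, 51 mm high at y = +-36.5 mm that carry the pin in 14 mm slots, open upward. Origin: centre of its underside. The handle overhangs on its +y side, its middle 83 mm from this origin.
- lens_cleaner: Bystander: lens-cleaner bottle, 44 x 44 x 138 mm. Origin: centre of its underside.
- cotton_jar: Bystander: cotton jar, 64 x 64 x 99 mm. Origin: centre of its underside.
- petri_dish: Bystander: petri dish, 63 x 63 x 13 mm. Origin: centre of its underside.
- forceps: Bystander: forceps, 12 x 125 x 8 mm. Origin: centre of its underside.
- notepad: Bystander: notepad, 76 x 76 x 18 mm. Origin: centre of its underside.
- pen: Bystander: pen, 12 x 137 x 13 mm. Origin: centre of its underside.
- calculator: Bystander: calculator, 115 x 70 x 15 mm. Origin: centre of its underside.
There are look-alikes about, which are no part of the job. What is shaped like the cell_block but red is not meant.

How it is judged:
On the way, in this order (a step that is already met when the one before it is completed fails the run):
1. the block sits flush in the pocket, let go (z of block_center in the frame of cell_holder between 0.036 and 0.041 m and x of block_center in the frame of cell_holder between -0.003 and 0.003 m and y of block_center in the frame of cell_holder between -0.0035 and 0.0035 m and angle between block_center's own z axis and vertical below 0.05 rad and angle between the y axis of block_center and the y axis of cell_holder, either way round below 0.08 rad and contact force between the fingers and cell_block below 0.1 N), for 0.3 s.
2. the gripped rod's tip has passed the near bushing, with the block still flush (x of rod_tip in the frame of cell_holder between -0.006 and 0.006 m and z of rod_tip in the frame of cell_holder between 0.04 and 0.052 m and y of rod_tip in the frame of cell_holder below 0.025 m and contact force between the fingers and alignment_rod above 3 N and z of block_center in the frame of cell_holder between 0.036 and 0.041 m and x of block_center in the frame of cell_holder between -0.003 and 0.003 m and y of block_center in the frame of cell_holder between -0.0035 and 0.0035 m and angle between block_center's own z axis and vertical below 0.05 rad and angle between the y axis of block_center and the y axis of cell_holder, either way round below 0.08 rad), for 0.05 s.
3. the gripped rod's tip has passed the far bushing (x of rod_tip in the frame of cell_holder between -0.006 and 0.006 m and z of rod_tip in the frame of cell_holder between 0.04 and 0.052 m and y of rod_tip in the frame of cell_holder below -0.0455 m and contact force between the fingers and alignment_rod above 3 N and z of block_center in the frame of cell_holder between 0.036 and 0.041 m and x of block_center in the frame of cell_holder between -0.003 and 0.003 m and y of block_center in the frame of cell_holder between -0.0035 and 0.0035 m and angle between block_center's own z axis and vertical below 0.05 rad and angle between the y axis of block_center and the y axis of cell_holder, either way round below 0.08 rad), for 0.05 s.
At the end, for the whole second after the job is handed in: The block is flush in the pocket (within 2 mm in height, along the holder's axes); the rod lies in both bushings, along their axis within 0.07 rad, its tip at least 7 mm beyond the far bushing's outer face; the fingers still grip it (over 3 N) and it is still (below 20 mm/s) (z of block_center in the frame of cell_holder between 0.036 and 0.041 m and x of block_center in the frame of cell_holder between -0.003 and 0.003 m and y of block_center in the frame of cell_holder between -0.0035 and 0.0035 m and angle between block_center's own z axis and vertical below 0.05 rad and angle between the y axis of block_center and the y axis of cell_holder, either way round below 0.08 rad and x of rod_tip in the frame of cell_holder between -0.006 and 0.006 m and z of rod_tip in the frame of cell_holder between 0.04 and 0.052 m and y of rod_tip in the frame of cell_holder below -0.0525 m and angle between the y axis of rod_handle and the y axis of cell_holder, either way round below 0.07 rad and contact force between the fingers and alignment_rod above 3 N and linear speed of alignment_rod below 0.02 m/s); the arm keeps its last pose, push and grip.
It fails at once if a bystander (bottle, jar, dish, forceps, notepad, pen, calculator) is moved by more than 30 mm (distance of any of lens_cleaner, cotton_jar, petri_dish, forceps, notepad, pen, calculator from where it was at the start of the episode above 0.03 m).
It also fails if it takes over 62 s, if anything falls off the work surface, if the arm or the gripper's body presses on something with over 40 N, if the wrist force passes 120 N, or if a joint passes its speed limit or range.

### The arm

A 7-joint arm with a two-finger parallel gripper is mounted at the origin on a cart in front of the work surface, level with it; the furniture and walls round the work are solid. World frame = base frame: x ahead of the robot, y to its left, z up, the work surface at z = 0. Lengths are in m, angles in rad, forces in N, time in s.
With the tool pointing down it reaches from about 0.35 to 0.9 m from the base axis. Payload 7.2 kg.
Tool frame: the origin (TCP) lies at the very end of the fingers, on their centre line; the grasp point (between the pads) lies ctrl.grip_depth behind it (ctrl.grip_depth is the distance from the TCP to the grasp point, in m); z points along the fingers, y is the direction in which the jaws open and shut (so a half turn about z gives the same grasp; the last joint's range is limited). The gripper opens to 88 mm and grips with 3 to 60 N. Pads are 20 mm wide; open, the fingers measure 115 mm over their backs; the gripper's body (75 mm by 178 mm) begins 61 mm behind the grasp point.
Start: joints at [-1.229, 0.411, -0.013, 1.596, 0.006, 1.134, -0.082], TCP at [0.249, 0.573, 0.198] pointing down, gripper open.
Joint ranges: [-2.95, 2.95], [-0.29, 1.99], [-1.47, 1.44], [0.14, 2.54], [-1.03, 4.17], [0.13, 1.85], [-2.86, 2.86]. Speed limits (rad/s): [2.39, 2.39, 3.01, 3.01, 3.14, 3.14, 3.14].

### API

Orientations are given as [roll, pitch, yaw] about the fixed x, y, z axes, in that order (R = Rz(yaw) Ry(pitch) Rx(roll)).
In Python, from rig import ctrl, eyes, sign_off gives the robot as it stands.
- The arm moves only by the tool drive_tool, never from a script. Its argument "targets" is a list of rows, each a list of 7 numbers: the shift along the tool's x, y, z in m, then the turn, a rotation vector about the tool's x, y, z in degrees, then the opening, from 0 (shut) to 1 (fully open). In form: [[tx, ty, tz, ax, ay, az, claw], ...]. A call has 1 to 5 rows; each row is the pose to reach, as a shift and turn from the pose commanded when the call began, along the tool's axes at that moment; what a row does not reach only later rows make up. A row lasts 1/12 s, in which the tool goes at most 41.7 mm and 7.16 degrees, less where a joint would pass 70% of its speed; a pose out of reach is approached as far as the arm can. A call with a gripper value outside its range is refused whole. The fingers move at their own pace and stop on an object; the grip force is fixed at half the most. Time passes only in rows, so rows that repeat a pose let the fingers close. It gives the time, the measured TCP pose, the force and the opening at its end, in the units of the state.
- ctrl.state(): the state, without advancing time (a new reading comes with each control period).
- eyes.camera(name): name is "scene" or "top" or "wrist"; returns the picture (400x640x3 uint8, blue, green, red); there is no depth.
- eyes.get_calibration(name): a dict with "camera_matrix" (3x3 intrinsics, pixels), "dist_coeffs" ([k1, k2, p1, p2, k3] as OpenCV has them; the pictures are not rectified), "extrinsics" (4x4, takes a point from world to camera coordinates); the wrist camera has in their place "tool_from_camera" (4x4, takes a point from camera to tool coordinates, whose origin is the TCP and whose axes are the flange's). Camera axes: x right, y down, z forward; pixel columns grow to the right and rows downward; lengths in m; the calibration is good to about 2 mm. A picture is of the moment at which its call begins: read the wrist's pose just before it. get_calibration takes no time and is no camera call.
- sign_off(): hands the job in, once; it reports no verdict.
The state is a dict: "time": time; "joints": joint angles; "joint_velocities": joint speeds; "joint_torque": joint torques, N m; "ee_pos": TCP position; "tcp_rot": TCP orientation; "force": force on the tool from outside, world axes, zero at the start; "moment": the same for the moment, N m; "opening": finger opening in m.
Only numpy, scipy, OpenCV 4.12 (cv2) and the standard library are available. Lean on these libraries where they do the work, as an engineer would, in place of code of your own. Each camera call takes 0.05 s, during which the arm holds its last target.

## Working session

There is one attempt and no reset: what is moved stays moved. The work goes in short steps, Python scripts to look and compute and a tool call to move; the robot and the scene stay as the last step left them, time stands still between calls to the robot, and variables do not carry over. Pictures are saved under pics/ and viewed, and the job is handed in when it is done.

Besides the shell and the picture viewer there is one more tool, called after "Call:" as name(argument=value, ...), one argument or row to a line, values as JSON. drive_tool: Moves the arm, as the interface text tells. Its arguments: {"type":"object","properties":{"targets":{"type":"array"}},"required":["targets"]}

```bash
ls; mkdir -p pics
python3 - <<'E'
from rig import ctrl, eyes
import cv2, numpy as np
np.set_printoptions(precision=4,suppress=True)
print(ctrl.state(), ctrl.grip_depth)
for n in ("scene","top","wrist"):
    im=eyes.camera(n); cv2.imwrite(f"pics/{n}0.png",im)
    c=eyes.get_calibration(n); print(n,c)
E
```

```text
pics
{'time': 0.0, 'joints': array([-1.2292,  0.4119, -0.0127,  1.5971,  0.0057,  1.1343, -0.0822]), 'joint_velocities': array([-0.    , -0.0008, -0.0002, -0.0002,  0.    , -0.0019,  0.0005]), 'joint_torque': array([  0.    , -58.7941,   0.6419, -29.1088,  -0.0538,   0.018 ,
         0.0002]), 'ee_pos': array([0.2489, 0.5727, 0.1967]), 'tcp_rot': array([-3.14  ,  0.0002,  2.7319]), 'force': array([0.316 , 0.5025, 0.1266]), 'moment': array([ 0.0357, -0.0274, -0.0222]), 'opening': 0.08758147226452394} 0.0187
scene {'camera_matrix': array([[448.9803,   0.    , 315.2061],
       [  0.    , 448.9803, 201.1352],
       [  0.    ,   0.    ,   1.    ]]), 'dist_coeffs': array([-0.0559,  0.    ,  0.    ,  0.    ,  0.    ]), 'extrinsics': array([[-0.8908, -0.4543,  0.0096,  0.5771],
       [-0.2345,  0.4415, -0.8661,  0.1799],
       [ 0.3892, -0.7738, -0.4998,  1.7307],
       [ 0.    ,  0.    ,  0.    ,  1.    ]])}
top {'camera_matrix': array([[506.8246,   0.    , 322.1653],
       [  0.    , 506.8246, 199.264 ],
       [  0.    ,   0.    ,   1.    ]]), 'dist_coeffs': array([-0.0036,  0.    ,  0.    ,  0.    ,  0.    ]), 'extrinsics': array([[ 0.2011, -0.9795, -0.011 , -0.0683],
       [-0.8373, -0.1661, -0.5209,  0.5674],
       [ 0.5084,  0.1139, -0.8535,  1.7261],
       [ 0.    ,  0.    ,  0.    ,  1.    ]])}
wrist {'camera_matrix': array([[278.8918,   0.    , 318.8031],
       [  0.    , 278.8918, 199.4062],
       [  0.    ,   0.    ,   1.    ]]), 'dist_coeffs': array([-0.0442,  0.    ,  0.    ,  0.    ,  0.    ]), 'tool_from_camera': array([[ 0.0003, -0.9678, -0.2518,  0.0677],
       [ 1.    ,  0.0005, -0.0006, -0.0004],
       [ 0.0007, -0.2518,  0.9678, -0.1865],
       [ 0.    ,  0.    ,  0.    ,  1.    ]])}
```

View pics/scene0.png

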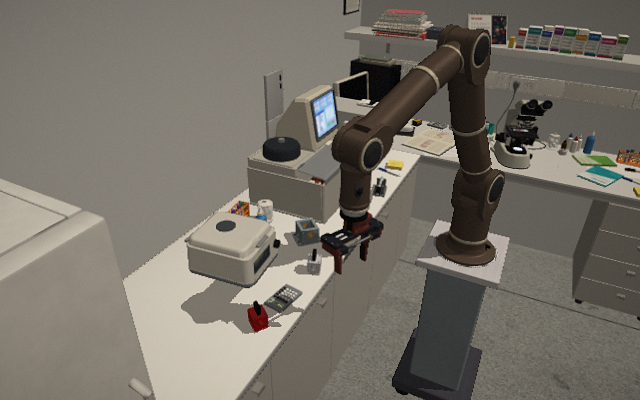

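View pics/top0.png

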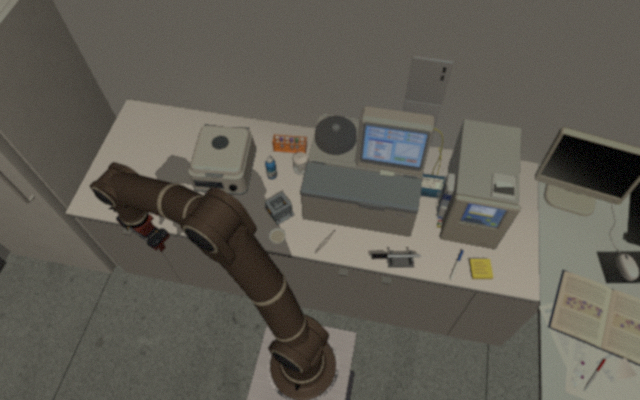

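View pics/wrist0.png

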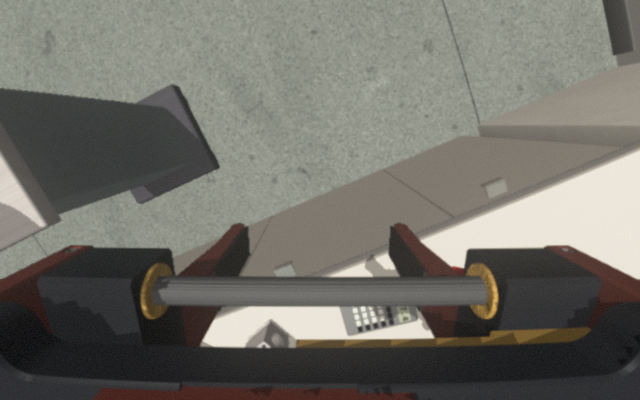

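```bash
cat > h.py <<'E'
import cv2, numpy as np
from scipy.spatial.transform import Rotation as R
from rig import ctrl, eyes
np.set_printoptions(precision=4,suppress=True)
def tcp(s=None):
    s=s or ctrl.state(); T=np.eye(4); T[:3,:3]=R.from_euler('xyz',s['tcp_rot']).as_matrix(); T[:3,3]=s['ee_pos']; return T
def cam(n,T=None):
    c=eyes.get_calibration(n); K=c['camera_matrix'];d=c['dist_coeffs']
    if n=='wrist': W=T@c['tool_from_camera']
    else: W=np.linalg.inv(c['extrinsics'])
    return K,d,W
def ray(n,uv,T=None):
    K,d,W=cam(n,T); p=cv2.undistortPoints(np.array([[uv]],float),K,d)[0,0]
    return W[:3,3], W[:3,:3]@np.array([p[0],p[1],1])
def onz(n,uv,z,T=None):
    o,v=ray(n,uv,T); return o+v*(z-o[2])/v[2]
def tri(*rays):
    A=np.zeros((3,3));b=np.zeros(3)
    for o,v in rays:
        v=v/np.linalg.norm(v);P=np.eye(3)-np.outer(v,v);A+=P;b+=P@o
    return np.linalg.solve(A,b)
def proj(n,X,T=None):
    K,d,W=cam(n,T); E=np.linalg.inv(W)
    return cv2.projectPoints(np.array(X,float).reshape(-1,3),cv2.Rodrigues(E[:3,:3])[0],E[:3,3],K,d)[0].reshape(-1,2)
def shift(goal_pos, goal_R, T=None):
    "row (tool shift, rotvec deg) from current pose to a goal"
    T=tcp() if T is None else T
    return np.r_[T[:3,:3].T@(np.array(goal_pos)-T[:3,3])*1000, R.from_matrix(T[:3,:3].T@goal_R).as_rotvec(degrees=True)]
def Rdown(yaw): return R.from_euler('xyz',[np.pi,0,yaw]).as_matrix()
E
python3 - <<'E'
from h import *
print('holder top',onz('top',(278,207),.066)); print('holder scene',onz('scene',(307,222),.066))
print('block scene foot',onz('scene',(314,272),0)); print('block tab top',onz('scene',(315,252),.086))
print('red',onz('scene',(258,328),0)); print('calc',onz('scene',(283,298),0.01))
print('handle',onz('top',(378,255),.044), 'tip',onz('top',(418,252),.044))
print('petri',onz('top',(277,236),.01),'forceps',onz('top',(325,240),0),'notepad',onz('top',(481,268),0),'pen',onz('top',(456,263),0))
print('bottle',onz('top',(271,175),0),onz('top',(299,170),0))
t=cv2.imread('pics/top0.png')[150:290,240:500]; cv2.imwrite('pics/c1.png',cv2.resize(t,None,fx=3,fy=3,interpolation=2))
t=cv2.imread('pics/scene0.png')[200:340,230:400]; cv2.imwrite('pics/c2.png',cv2.resize(t,None,fx=4,fy=4,interpolation=2))
E
```

```text
holder top [0.5569 0.2198 0.066 ]
holder scene [0.576 0.213 0.066]
block scene foot [0.448  0.4013 0.    ]
block tab top [0.4468 0.3976 0.086 ]
red [0.4762 0.7199 0.    ]
calc [0.471  0.5785 0.01  ]
handle [ 0.4401 -0.1925  0.044 ] tip [ 0.4816 -0.3373  0.044 ]
petri [0.4599 0.2042 0.01  ] forceps [0.4844 0.0184 0.    ] notepad [ 0.4839 -0.5805  0.    ] pen [ 0.4861 -0.4871  0.    ]
bottle [0.7398 0.3023 0.    ] [0.7877 0.1922 0.    ]
```

View pics/c1.png

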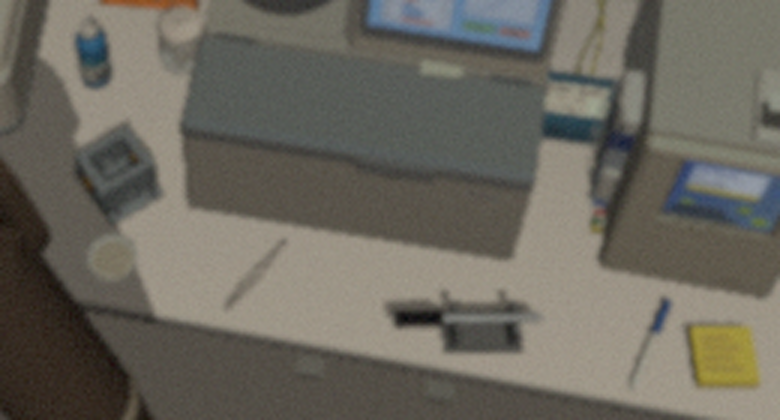

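View pics/c2.png

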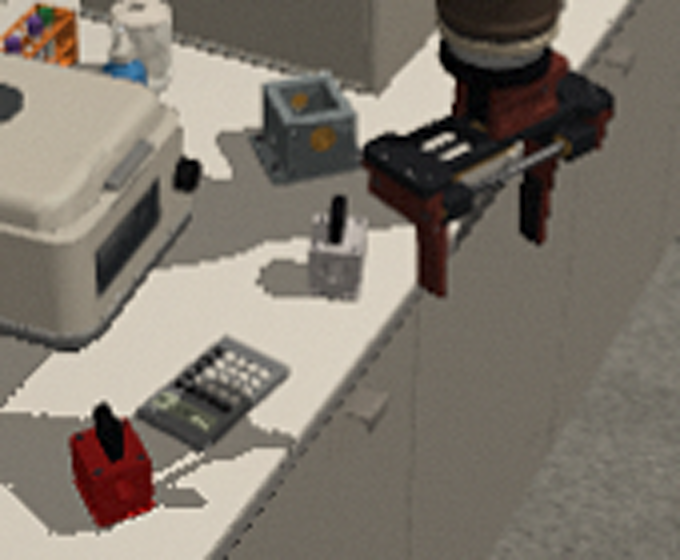

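Run:
```python
from h import *
T=tcp(); print(T)
print(shift([.66,.28,.36],T[:3,:3]))
```

```text
[[-0.9172  0.3984 -0.0004  0.2489]
 [ 0.3984  0.9172 -0.0011  0.5729]
 [-0.0001 -0.0012 -1.      0.1969]
 [ 0.      0.      0.      1.    ]]
[-493.7819 -105.0468 -162.9134    0.        0.        0.    ]
```

Call:
drive_tool(
  targets=[
    [-0.02, 0, -0.035, 0, 0, 0, 1],
    [-0.04, -0.01, -0.07, 0, 0, 0, 1],
    [-0.06, -0.015, -0.105, 0, 0, 0, 1],
    [-0.08, -0.02, -0.14, 0, 0, 0, 1],
    [-0.11, -0.03, -0.163, 0, 0, 0, 1],
  ],
)

```text
time: 0.57
ee_pos: [0.3371, 0.5031, 0.3639]
tcp_rot: [3.138, -0.001, 2.735]
force: [0.3, 0.9, -0.4]
opening: 0.0874
```

Call:
drive_tool(
  targets=[
    [-0.04, -0.008, 0, 0, 0, 0, 1],
    [-0.08, -0.016, 0, 0, 0, 0, 1],
    [-0.12, -0.024, 0, 0, 0, 0, 1],
    [-0.16, -0.032, 0, 0, 0, 0, 1],
    [-0.2, -0.04, 0, 0, 0, 0, 1],
  ],
)

```text
time: 0.98
ee_pos: [0.5067, 0.3841, 0.3605]
tcp_rot: [-3.142, -0.0, 2.732]
force: [1.0, 0.4, 0.1]
opening: 0.0876
```

Call:
drive_tool(
  targets=[
    [-0.04, -0.008, 0, 0, 0, 0, 1],
    [-0.08, -0.016, 0, 0, 0, 0, 1],
    [-0.12, -0.024, 0, 0, 0, 0, 1],
    [-0.16, -0.03, 0, 0, 0, 0, 1],
    [-0.18, -0.035, 0, 0, 0, 0, 1],
  ],
)

```text
time: 1.4
ee_pos: [0.6601, 0.277, 0.3593]
tcp_rot: [-3.139, 0.001, 2.727]
force: [0.3, -0.6, -1.0]
opening: 0.0874
```

Call:
drive_tool(
  targets=[
    [0, 0, 0, 0, 0, 0, 1],
    [0, 0, 0, 0, 0, 0, 1],
  ],
)

```text
time: 1.57
ee_pos: [0.6573, 0.2803, 0.3593]
tcp_rot: [-3.14, -0.001, 2.729]
force: [0.3, 0.4, -0.8]
opening: 0.0877
```

Run:
```python
from h import *
T=tcp(); im=eyes.camera('wrist'); np.save('T1.npy',T); print(T); cv2.imwrite('pics/w1.png',im)
im=eyes.camera('top'); cv2.imwrite('pics/top1.png',im)
```

```text
[[-0.9161  0.4009 -0.0015  0.6573]
 [ 0.4009  0.9161 -0.001   0.2803]
 [ 0.0009 -0.0015 -1.      0.3593]
 [ 0.      0.      0.      1.    ]]
```

View pics/w1.png

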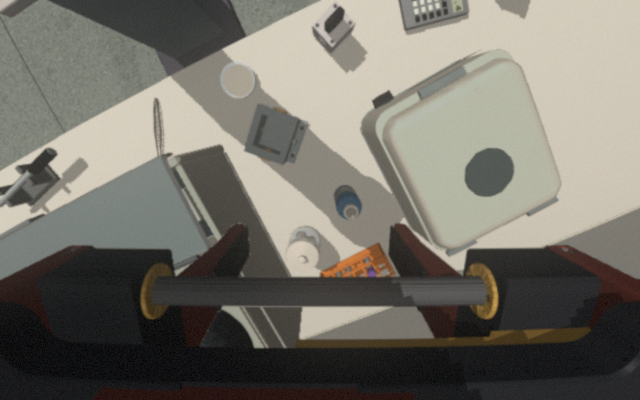

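Run:
```python
import cv2
im=cv2.imread('pics/w1.png')
a=cv2.resize(im[85:180,230:320],None,fx=6,fy=6,interpolation=2); b=cv2.resize(im[0:60,290:380],None,fx=6,fy=6,interpolation=2)
cv2.imwrite('pics/w1a.png',a);cv2.imwrite('pics/w1b.png',b)
cv2.imwrite('pics/w1c.png',cv2.resize(im[130:230,0:100],None,fx=5,fy=5,interpolation=2))
```

```text
(no output)
```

View pics/w1a.png

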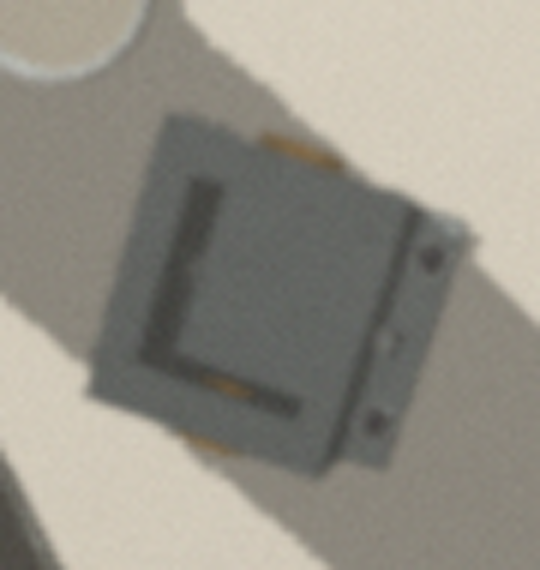

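View pics/w1b.png

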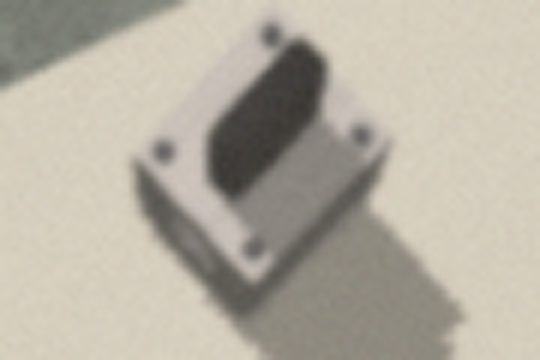

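View pics/w1c.png

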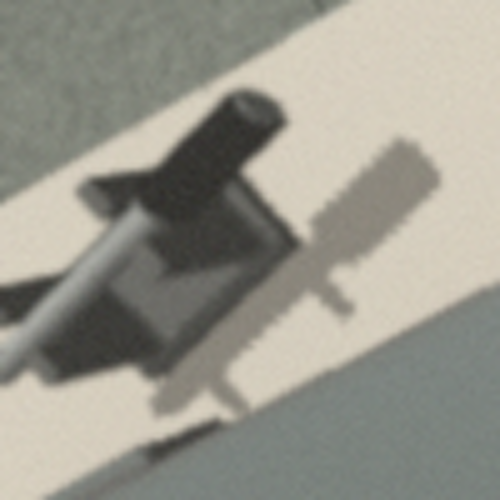

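Run:
```python
from h import *
T=np.load('T1.npy')
P=[onz('wrist',(230+u/6,85+v/6),.066,T) for u,v in [(170,115),(412,205),(322,475),(90,392)]]
P=np.array(P);print(P, P.mean(0),[np.linalg.norm(P[i]-P[i-1]) for i in range(4)])
for a,b in [(3,0),(2,1)]: d=P[b]-P[a]; print(np.degrees(np.arctan2(-d[0],d[1])))
for a,b in [(0,1),(3,2)]: d=P[b]-P[a]; print('x',np.degrees(np.arctan2(d[1],d[0])))
Q=np.array([onz('wrist',(290+u/6,v/6),.055,T) for u,v in [(270,33),(163,150),(253,247),(362,132)]])
print(Q,Q.mean(0),[np.linalg.norm(Q[i]-Q[i-1]) for i in range(4)])
for a,b in [(1,0),(2,3)]: d=Q[b]-Q[a]; print(np.degrees(np.arctan2(-d[0],d[1])))
print(np.array([onz('wrist',(u/5,130+v/5),.044,T) for u,v in [(230,110),(160,200),(40,330)]]))
print(onz('wrist',(238,81),.01,T))
```

```text
[[0.5208 0.2302 0.066 ]
 [0.5694 0.281  0.066 ]
 [0.6272 0.2261 0.066 ]
 [0.5791 0.1756 0.066 ]] [0.5741 0.2282 0.066 ] [np.float64(0.07981839665445), np.float64(0.07031211573226727), np.float64(0.07966808083561044), np.float64(0.06970417750770619)]
46.90127151011896
46.46508356615384
x 46.29111009382542
x 46.41124910288007
[[0.4335 0.4047 0.055 ]
 [0.4481 0.3677 0.055 ]
 [0.4796 0.3802 0.055 ]
 [0.4651 0.4177 0.055 ]] [0.4566 0.3926 0.055 ] [np.float64(0.034209227079211396), np.float64(0.03982095101111902), np.float64(0.03386903597335003), np.float64(0.04024168621774379)]
21.621776141807924
21.141382172796682
[[ 0.426  -0.1769  0.044 ]
 [ 0.4415 -0.2251  0.044 ]
 [ 0.4613 -0.3075  0.044 ]]
[0.461  0.2053 0.01  ]
```

Run:
```python
from h import *
T=np.load('T1.npy')
print('an top?',onz('wrist',(165,155),.24,T),onz('wrist',(222,147),.24,T),onz('wrist',(222,147),.0,T))
print('cent',onz('wrist',(372,120),.1,T), onz('wrist',(385,125),.16,T))
print(ctrl.state()['joints'])
print(shift([.67,.25,.24],Rdown(np.pi)))
```

```text
an top? [0.5533 0.1394 0.24  ] [0.5716 0.2019 0.24  ] [0.5529 0.1193 0.    ]
cent [0.6176 0.3862 0.1   ] [0.6277 0.3893 0.16  ]
[-0.5831  0.5105  0.1943  1.0837 -0.0956  1.5562  0.7509]
[-26.395  -24.6521 120.2329   0.0301  -0.066  -23.3952]
```

Call:
drive_tool(
  targets=[
    [-0.006, -0.006, 0.03, 0, 0, -6, 1],
    [-0.013, -0.012, 0.06, 0, 0, -12, 1],
    [-0.02, -0.018, 0.09, 0, 0, -18, 1],
    [-0.026, -0.025, 0.12, 0, 0, -23.4, 1],
    [-0.026, -0.025, 0.12, 0, 0, -23.4, 1],
  ],
)

```text
time: 2.08
ee_pos: [0.6671, 0.247, 0.2344]
tcp_rot: [-3.138, -0.008, -3.138]
force: [0.4, 0.2, -0.5]
opening: 0.0878
```

Call:
drive_tool(
  targets=[
    [0, 0, 0, 0, 0, 0, 1],
    [0, 0, 0, 0, 0, 0, 1],
  ],
)

```text
time: 2.25
ee_pos: [0.6705, 0.2506, 0.243]
tcp_rot: [3.14, 0.002, 3.139]
force: [0.0, -0.3, 0.4]
opening: 0.0878
```

Run:
```python
from h import *
T=tcp(); im=eyes.camera('wrist'); np.save('T2.npy',T); print(T,ctrl.state()['joints']); cv2.imwrite('pics/w2.png',im)
u,v=proj('wrist',[.574,.228,.05],T)[0].astype(int);print(u,v)
a=im[max(v-75,0):v+75,u-75:u+75]; print(max(v-75,0),u-75)
cv2.imwrite('pics/w2a.png',cv2.resize(a,None,fx=4,fy=4,interpolation=2))
```

```text
[[-1.      0.0026  0.002   0.6705]
 [ 0.0027  1.      0.002   0.2506]
 [-0.002   0.002  -1.      0.243 ]
 [ 0.      0.      0.      1.    ]] [-0.4887  0.541   0.1051  1.2888 -0.0568  1.3107  1.1847]
301 104
29 226
```

View pics/w2a.png

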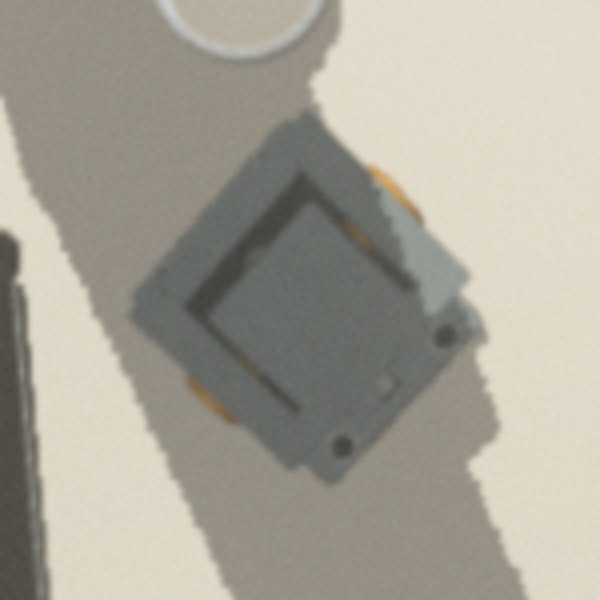

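Run:
```python
from h import *
T=np.load('T2.npy')
for C in ([(308,110),(470,273),(295,470),(132,305)],[(303,172),(415,287),(297,412),(188,308)]):
  P=np.array([onz('wrist',(226+u/4,29+v/4),.066,T) for u,v in C])
  print(P.mean(0),[np.linalg.norm(P[i]-P[i-1]) for i in range(4)])
  for a,b in [(3,0),(2,1)]: d=P[b]-P[a]; print('x0',np.degrees(np.arctan2(d[1],d[0])))
  for a,b in [(0,1),(3,2)]: d=P[b]-P[a]; print('x',np.degrees(np.arctan2(d[1],d[0])))
# through-edge of bench flange screws
for u,v in [(342,447),(445,335)]: print(onz('wrist',(226+u/4,29+v/4),.014,T))
y=np.radians(21.4); print(shift([.4566,.3926,.25],Rdown(np.radians(111.4)),T))
```

```text
[0.5725 0.2284 0.066 ] [np.float64(0.07889778745099751), np.float64(0.06809287491392917), np.float64(0.08159096592096256), np.float64(0.07137102068834687)]
x0 135.15284402250828
x0 137.46347555702056
x 46.498376695917905
x 44.32763401170171
[0.5736 0.2283 0.066 ] [np.float64(0.053711383101071423), np.float64(0.047860637427167174), np.float64(0.05303656816936492), np.float64(0.046134833357019345)]
x0 137.28621745286756
x0 135.4384323970975
x 45.570242248672905
x 46.378595641037236
[0.6223 0.2395 0.014 ]
[0.583  0.2767 0.014 ]
[214.2187 141.484   -7.1558   0.1712   0.0333  68.4482]
```

Run:
```python
from h import *
print(shift([.493,.30,.22],Rdown(np.radians(111.4)),np.load('T2.npy')))
```

```text
[177.6344  48.9203  22.7319   0.1712   0.0333  68.4482]
```

Call:
drive_tool(
  targets=[
    [0.035, 0.01, 0, 0, 0, 7, 1],
    [0.07, 0.02, 0, 0, 0, 14, 1],
    [0.105, 0.03, 0, 0, 0, 21, 1],
    [0.14, 0.04, 0, 0, 0, 28, 1],
    [0.177, 0.05, 0.02, 0, 0, 35, 1],
  ],
)

```text
time: 2.72
ee_pos: [0.4956, 0.3014, 0.2269]
tcp_rot: [3.132, 0.002, 2.522]
force: [-0.1, 1.1, 0.2]
opening: 0.0878
```

Call:
drive_tool(
  targets=[
    [0, 0, 0, 0, 0, 7, 1],
    [0, 0, 0, 0, 0, 14, 1],
    [0, 0, 0, 0, 0, 21, 1],
    [0, 0, 0, 0, 0, 28, 1],
    [0, 0, 0, 0, 0, 33.4, 1],
  ],
)

```text
time: 3.13
ee_pos: [0.4953, 0.3003, 0.224]
tcp_rot: [3.138, -0.002, 1.94]
force: [0.0, 0.1, 0.5]
opening: 0.0876
```

Call:
drive_tool(
  targets=[
    [0, 0, 0, 0, 0, 0, 1],
    [0, 0, 0, 0, 0, 0, 1],
  ],
)

```text
time: 3.3
ee_pos: [0.4952, 0.2998, 0.2231]
tcp_rot: [3.139, -0.001, 1.95]
force: [0.1, -0.4, -0.2]
opening: 0.0881
```

Run:
```python
from h import *
T=tcp(); im=eyes.camera('wrist'); np.save('T3.npy',T); print(T,ctrl.state()['joints']); cv2.imwrite('pics/w3.png',im)
u,v=proj('wrist',[.457,.392,.05],T)[0].astype(int);print(u,v)
v0=max(v-75,0); u0=u-75; print(v0,u0)
cv2.imwrite('pics/w3a.png',cv2.resize(im[v0:v0+150,u0:u0+150],None,fx=4,fy=4,interpolation=2))
```

```text
[[-0.37    0.929   0.0023  0.4952]
 [ 0.929   0.37    0.0022  0.2998]
 [ 0.0012  0.0029 -1.      0.2231]
 [ 0.      0.      0.      1.    ]] [-0.8471  0.3115  0.2824  1.6975 -0.0946  1.1434 -0.1591]
317 100
25 242
```

View pics/w3a.png

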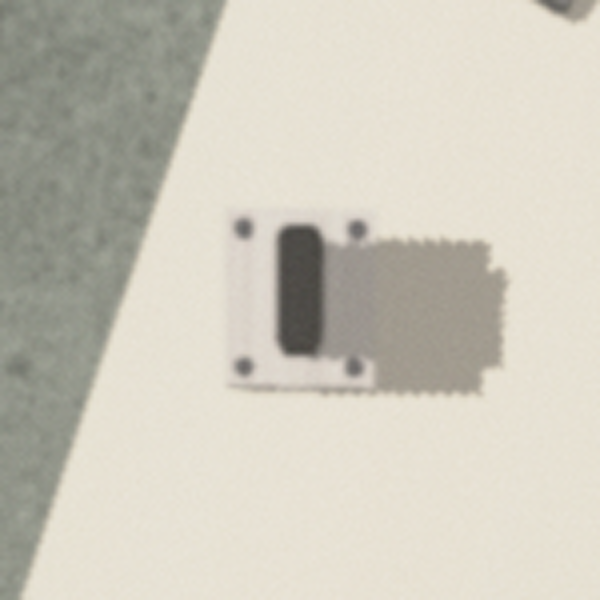

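Run:
```python
from h import *
T=np.load('T3.npy')
P=np.array([onz('wrist',(242+u/4,25+v/4),.055,T) for u,v in [(244,229),(358,229),(355,367),(244,367)]])
print(P.mean(0),[np.linalg.norm(P[i]-P[i-1]) for i in range(4)])
for a,b in [(3,0),(2,1)]: d=P[b]-P[a]; print('yaw',np.degrees(np.arctan2(-d[0],d[1])))
d=P[1]-P[0];print(np.degrees(np.arctan2(d[1],d[0])))
C=P.mean(0);print('tab',onz('wrist',(242+299.5/4,25+290/4),.086,T))
for yw in (21.2,): 
  yv=np.array([-np.sin(np.radians(yw)),np.cos(np.radians(yw)),0])
  g=np.array([C[0],C[1],0])+.005*yv+[0,0,.074-.0187]
  print(g,shift(g,Rdown(np.radians(90+yw)),T))
```

```text
[0.4569 0.3921 0.055 ] [np.float64(0.03987665153779986), np.float64(0.034019591985936), np.float64(0.03988659251768365), np.float64(0.03399025695921139)]
yaw 21.02441882566595
yaw 20.982454066126415
21.74459862442771
tab [0.457  0.3915 0.086 ]
[0.455  0.3967 0.0553] [104.7517  -1.9429 167.9665   0.168   -0.0707   0.5137]
```

Call:
drive_tool(
  targets=[
    [0.03, 0, 0.03, 0.1, 0, 0.5, 0.6],
    [0.06, -0.001, 0.06, 0.1, 0, 0.5, 0.6],
    [0.09, -0.002, 0.09, 0.1, 0, 0.5, 0.6],
    [0.1047, -0.002, 0.12, 0.1, 0, 0.5, 0.6],
    [0.1047, -0.002, 0.14, 0.1, 0, 0.5, 0.6],
  ],
)

```text
time: 3.77
ee_pos: [0.4508, 0.3996, 0.0787]
tcp_rot: [-3.138, -0.002, 1.946]
force: [-0.6, 0.1, -0.4]
opening: 0.0581
```

Run:
```python
from h import *
print(shift([.455,.3967,.058],Rdown(np.radians(111.2)))); print(ctrl.state()['ee_pos'])
im=eyes.camera('wrist'); cv2.imwrite('pics/w4.png',im)
```

```text
[-4.2597  2.8891 20.7268 -0.2224 -0.1219  0.3187]
[0.4508 0.3996 0.0787]
```

View pics/w4.png

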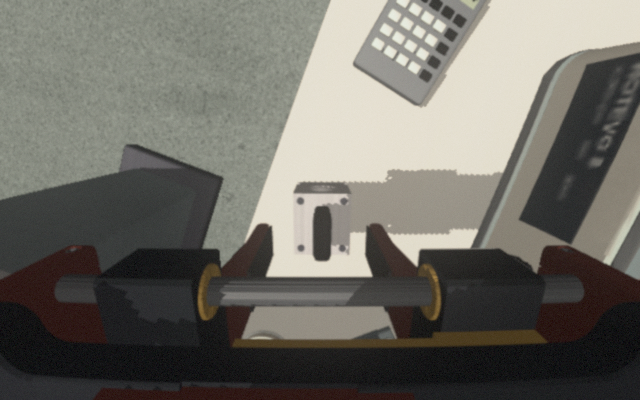

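Call:
drive_tool(
  targets=[
    [0, 0, 0.012, 0, 0, 0, 0.6],
    [0, 0, 0.025, 0, 0, 0, 0.6],
    [0, 0, 0.025, 0, 0, 0, 0.6],
    [0, 0, 0.025, 0, 0, 0, 0.6],
  ],
)

```text
time: 4.15
ee_pos: [0.4556, 0.3945, 0.0572]
tcp_rot: [-3.141, -0.0, 1.937]
force: [-0.4, 0.6, -0.6]
opening: 0.0526
```

Run:
```python
from h import *
T=tcp();print(shift([.455,.3967,.058],Rdown(np.radians(111.2)),T)); print(ctrl.state()['ee_pos'],ctrl.state()['force'])
im=eyes.camera('wrist'); cv2.imwrite('pics/w5.png',cv2.resize(im[150:300,240:400],None,fx=4,fy=4,interpolation=2))
```

```text
[ 2.2596  0.2438 -0.8106 -0.0547 -0.0058 -0.2181]
[0.4556 0.3945 0.0572] [-0.3919  0.5949 -0.5521]
```

View pics/w5.png

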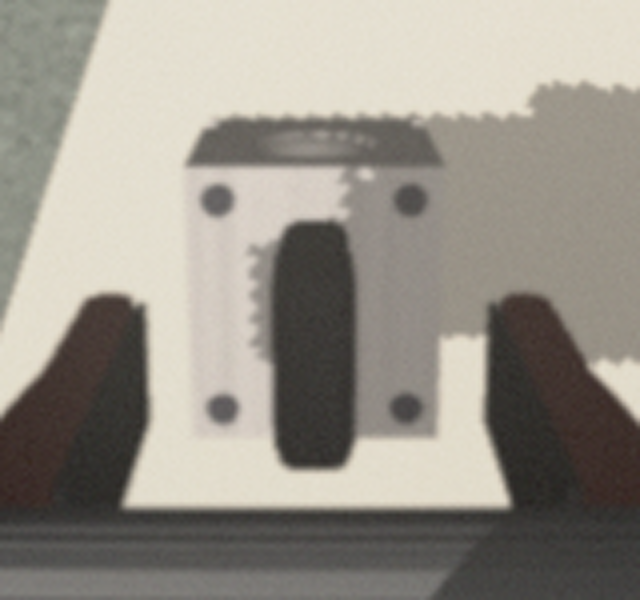

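Fingers straddle the tab evenly (tab 275–355, fingers at 148 and 488 in the crop). Close.

Call:
drive_tool(
  targets=[
    [0.001, 0, 0, 0, 0, 0, 0.3],
    [0.001, 0, 0, 0, 0, 0, 0],
    [0.001, 0, 0, 0, 0, 0, 0],
    [0.001, 0, 0, 0, 0, 0, 0],
    [0.001, 0, 0, 0, 0, 0, 0],
  ],
)

```text
time: 4.62
ee_pos: [0.4544, 0.396, 0.0566]
tcp_rot: [-3.14, -0.0, 1.938]
force: [0.4, -0.3, -0.4]
opening: 0.0232
```

Call:
drive_tool(
  targets=[
    [0, 0, 0, 0, 0, 0, 0],
    [0, 0, -0.01, 0, 0, 0, 0],
    [0, 0, -0.02, 0, 0, 0, 0],
    [0, 0, -0.02, 0, 0, 0, 0],
  ],
)

```text
time: 4.95
ee_pos: [0.4555, 0.3969, 0.0789]
tcp_rot: [3.14, -0.001, 1.937]
force: [0.1, 0.4, 0.2]
opening: 0.0004
```

Run:
```python
from h import *
print(ctrl.state())
T=tcp(); np.save('T4.npy',T); im=eyes.camera('wrist'); cv2.imwrite('pics/w6.png',cv2.resize(im[150:300,240:400],None,fx=4,fy=4,interpolation=2))
```

```text
{'time': 4.95, 'joints': array([-0.9583,  0.5015,  0.2206,  1.782 , -0.1389,  0.8712, -0.3079]), 'joint_velocities': array([ 0.0026,  0.0135, -0.0044,  0.017 , -0.0067, -0.0385,  0.0077]), 'joint_torque': array([ -0.354 , -57.4202,   3.8861, -23.2127,  -0.0118,   0.4619,
        -0.0457]), 'ee_pos': array([0.4555, 0.3969, 0.0789]), 'tcp_rot': array([ 3.1401, -0.0015,  1.9375]), 'force': array([0.1463, 0.3905, 0.2095]), 'moment': array([-0.0195, -0.0239, -0.0314]), 'opening': 0.0004260190669189317}
```

View pics/w6.png

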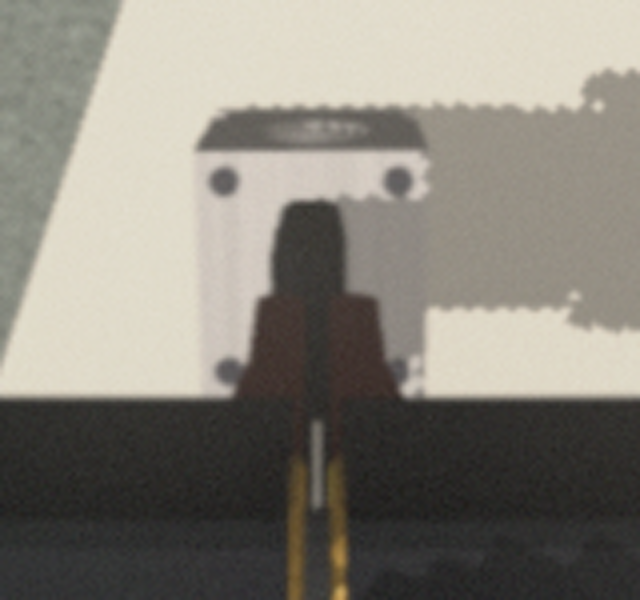

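Run:
```python
from h import *
print(ctrl.state()['ee_pos'],ctrl.state()['opening'],ctrl.state()['time'])
T=tcp(); im=eyes.camera('wrist'); cv2.imwrite('pics/w7.png',cv2.resize(im[150:300,240:400],None,fx=4,fy=4,interpolation=2))
T4=np.load('T4.npy')
for u,v in [(223,181),(398,181)]: print(onz('wrist',(240+u/4,150+v/4),.055,T4))
s=eyes.camera('scene'); cv2.imwrite('pics/s7.png',cv2.resize(s[190:310,260:400],None,fx=5,fy=5,interpolation=2))
```

```text
[0.4552 0.3967 0.0781] 0.0005616936442379397 5.0
[0.4332 0.4056 0.055 ]
[0.465  0.4178 0.055 ]
```

View pics/w7.png

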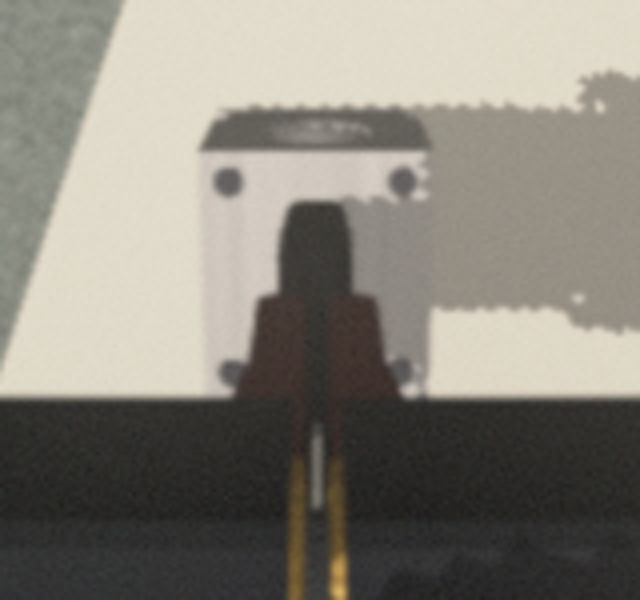

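View pics/s7.png

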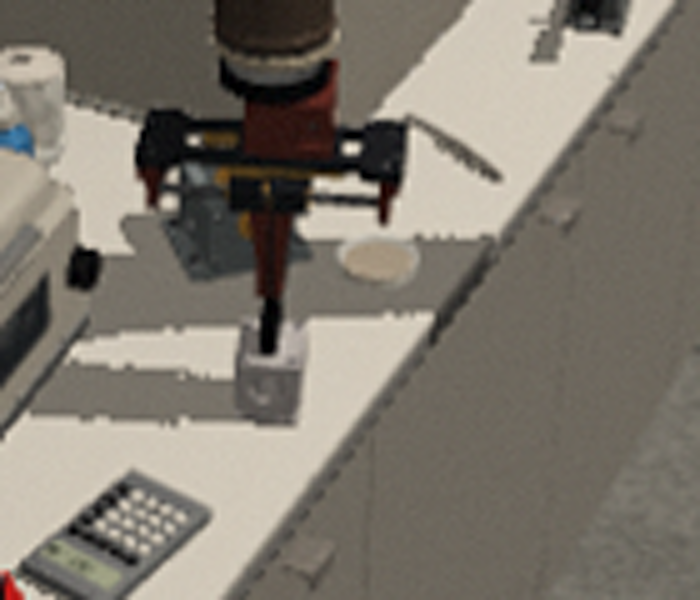

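Call:
drive_tool(
  targets=[
    [0, 0, -0.01, 0, 0, 0, 0],
    [0, 0, -0.02, 0, 0, 0, 0.35],
    [0, 0, -0.02, 0, 0, 0, 0.35],
    [0, 0, -0.02, 0, 0, 0, 0.35],
    [0, 0, -0.02, 0, 0, 0, 0.35],
  ],
)

```text
time: 5.52
ee_pos: [0.4543, 0.396, 0.0965]
tcp_rot: [-3.14, -0.0, 1.938]
force: [-0.1, -0.2, 0.8]
opening: 0.0237
```

Call:
drive_tool(
  targets=[
    [0, 0, 0.015, 0, 0, 0, 0.35],
    [0, 0, 0.03, 0, 0, 0, 0.35],
    [0, 0, 0.039, 0, 0, 0, 0.35],
    [0, 0, 0.039, 0, 0, 0, 0.35],
    [0, 0, 0.039, 0, 0, 0, 0.35],
  ],
)

```text
time: 5.93
ee_pos: [0.4539, 0.3955, 0.0567]
tcp_rot: [-3.139, 0.001, 1.938]
force: [0.1, 0.1, 0.7]
opening: 0.0311
```

Run:
```python
from h import *
print(ctrl.state()['ee_pos'],ctrl.state()['opening'],ctrl.state()['time'],ctrl.state()['force'])
im=eyes.camera('wrist'); cv2.imwrite('pics/w8.png',cv2.resize(im[150:300,240:400],None,fx=4,fy=4,interpolation=2))
s=eyes.camera('scene'); cv2.imwrite('pics/s8.png',cv2.resize(s[190:310,260:400],None,fx=5,fy=5,interpolation=2))
```

```text
[0.4539 0.3955 0.0567] 0.031057057756209826 5.9333 [0.086  0.1479 0.7463]
```

View pics/w8.png

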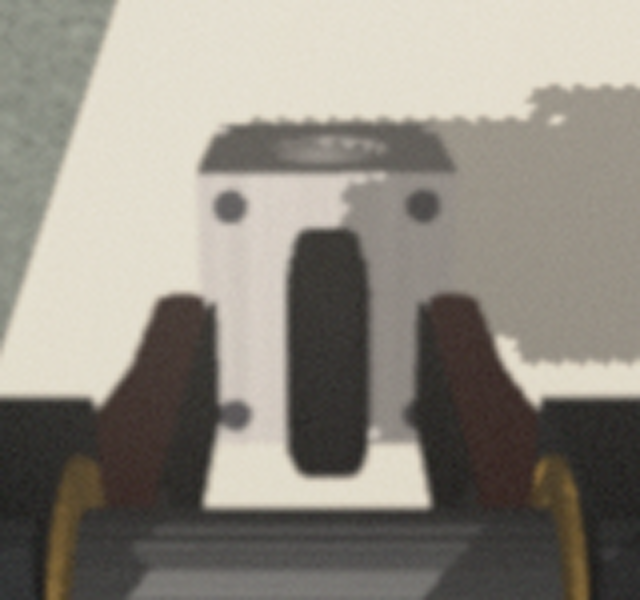

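View pics/s8.png

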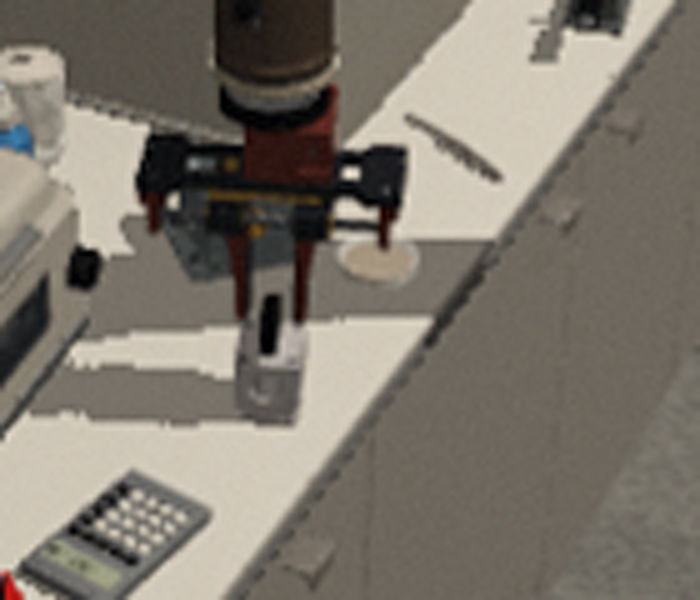

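Run:
```python
from h import *
T=tcp();p=T[:3,3];y=T[:3,1]
for dz in (0,.01,.02,.03):
  for s in (-.022,.022): print(dz,s,(proj('scene',p+s*y+[0,0,dz])[0]-[260,190])*5, (proj('wrist',p+s*y+[0,0,dz]+.01*T[:3,0],T)[0]-[240,150])*4)
C=np.array([.4569,.3921,0]); bx=np.array([np.cos(.37),np.sin(.37),0]); by=np.array([-bx[1],bx[0],0])
for a,b,z in [(-1,-1,.054),(1,-1,.054),(1,1,.054),(-1,1,.054),(1,1,0),(-1,1,0)]: print((proj('scene',C+a*.023*bx+b*.026*by+[0,0,z])[0]-[260,190])*5,(proj('wrist',C+a*.023*bx+b*.026*by+[0,0,z],T)[0]-[240,150])*4)
for b in (-.017,.017): print('tab',(proj('scene',C+b*by+[0,0,.086])[0]-[260,190])*5,(proj('wrist',C+b*by+[0,0,.086],T)[0]-[240,150])*4)
```

```text
0 -0.022 [296.9263 340.5063] [188.3219 247.5071]
0 0.022 [234.5288 336.0875] [439.8248 247.6057]
0.01 -0.022 [297.1317 329.0259] [181.6373 265.2543]
0.01 0.022 [234.5305 324.6201] [446.235  265.3592]
0.02 -0.022 [297.3384 317.4695] [174.2226 284.9484]
0.02 0.022 [234.5324 313.077 ] [453.3454 285.0604]
0.03 -0.022 [297.5463 305.8365] [165.9523 306.9261]
0.03 0.022 [234.5344 301.4576] [461.2764 307.0464]
[301.3347 318.8204] [195.741  448.4038]
[237.2172 314.4024] [440.6495 447.9067]
[228.521  358.9381] [448.4877 178.7079]
[294.4482 363.593 ] [186.6322 179.3521]
[228.6201 419.7928] [420.7311 121.5468]
[293.3924 424.5105] [214.0218 122.0743]
tab [268.2719 287.5088] [318.3043 491.3513]
tab [263.1291 316.3296] [317.8253 287.7339]
```

Call:
drive_tool(
  targets=[
    [0, 0, 0.003, 0, 0, 0, 0.35],
    [0, 0, 0.006, 0, 0, 0, 0.35],
    [0, 0, 0.009, 0, 0, 0, 0.35],
    [0, 0, 0.012, 0, 0, 0, 0.35],
    [0, 0, 0.012, 0, 0, 0, 0.35],
  ],
)

```text
time: 6.45
ee_pos: [0.4539, 0.3956, 0.0446]
tcp_rot: [-3.139, 0.0, 1.938]
force: [0.1, 0.6, -0.2]
opening: 0.0307
```

Run:
```python
from h import *
print(ctrl.state()['ee_pos'],ctrl.state()['opening'],ctrl.state()['time'],ctrl.state()['force'])
im=eyes.camera('wrist'); cv2.imwrite('pics/w9.png',cv2.resize(im[150:300,240:400],None,fx=4,fy=4,interpolation=2))
s=eyes.camera('scene'); cv2.imwrite('pics/s9.png',cv2.resize(s[190:310,260:400],None,fx=5,fy=5,interpolation=2))
```

```text
[0.4539 0.3956 0.0446] 0.030701400341479508 6.45 [ 0.0616  0.6445 -0.2209]
```

View pics/w9.png

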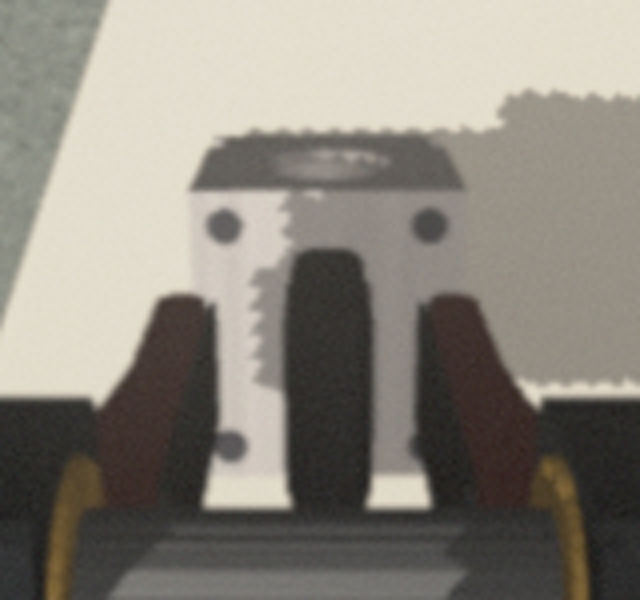

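View pics/s9.png

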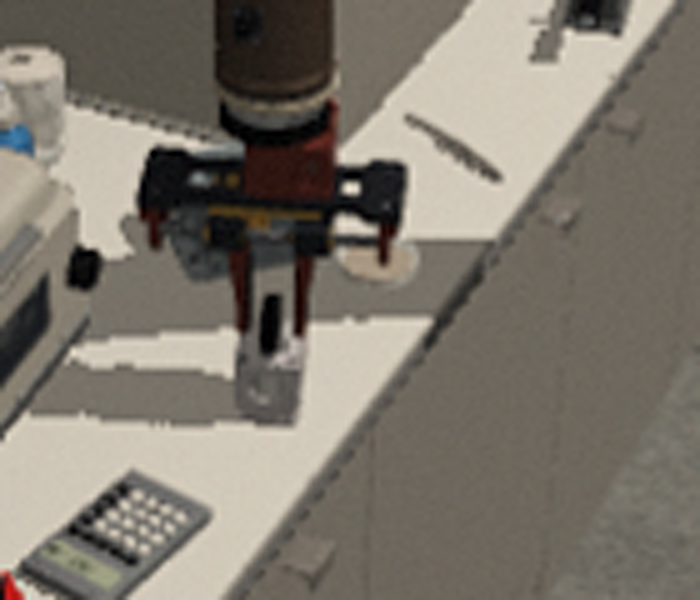

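Call:
drive_tool(
  targets=[
    [0, 0.001, 0.002, 0, 0, 0, 0.3],
    [0, 0.002, 0.004, 0, 0, 0, 0.2],
    [0, 0.002, 0.004, 0, 0, 0, 0],
    [0, 0.002, 0.004, 0, 0, 0, 0],
    [0, 0.002, 0.004, 0, 0, 0, 0],
  ],
)

```text
time: 6.97
ee_pos: [0.4559, 0.3964, 0.041]
tcp_rot: [-3.139, 0.0, 1.938]
force: [-0.1, -0.3, -2.2]
opening: 0.0116
```

Call:
drive_tool(
  targets=[
    [0, 0, 0, 0, 0, 0, 0],
    [0, 0, 0, 0, 0, 0, 0],
    [0, 0, 0, 0, 0, 0, 0],
  ],
)

```text
time: 7.22
ee_pos: [0.456, 0.3965, 0.0412]
tcp_rot: [-3.14, 0.0, 1.938]
force: [-0.4, 0.5, -1.9]
opening: 0.0117
```

Call:
drive_tool(
  targets=[
    [0, 0, -0.008, 0, 0, 0, 0],
    [0, 0, -0.03, 0, 0, 0, 0],
    [0, 0, -0.06, 0, 0, 0, 0],
    [0, 0, -0.09, 0, 0, 0, 0],
    [0, 0, -0.105, 0, 0, 0, 0],
  ],
)

```text
time: 7.63
ee_pos: [0.4575, 0.3975, 0.1505]
tcp_rot: [3.139, -0.002, 1.937]
force: [0.2, 0.2, -1.4]
opening: 0.0118
```

Call:
drive_tool(
  targets=[
    [0, 0, 0, 0, 0, 0, 0],
  ],
)

```text
time: 7.72
ee_pos: [0.4583, 0.3983, 0.151]
tcp_rot: [3.137, -0.003, 1.937]
force: [-0.0, 0.5, -2.2]
opening: 0.0118
```

Run:
```python
from h import *
T=tcp(); np.save('T5.npy',T); print(ctrl.state()['ee_pos'],ctrl.state()['force'],ctrl.state()['opening'])
im=eyes.camera('wrist'); cv2.imwrite('pics/w10.png',im)
print(shift([.5700,.2314,.146],Rdown(np.radians(136.2)),T))
```

```text
[0.4583 0.3983 0.151 ] [-0.0455  0.4798 -2.1614] 0.011799634102547505
[-195.8419   44.4817    4.537     0.3125   -0.1209  -25.1959]
```

View pics/w10.png

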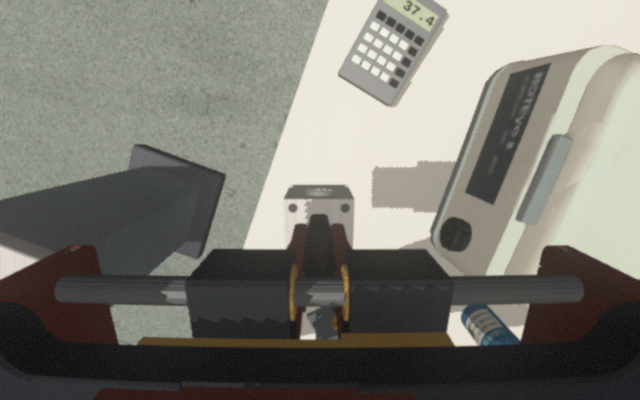

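Call:
drive_tool(
  targets=[
    [-0.03, 0.007, 0, 0, 0, -5, 0],
    [-0.065, 0.015, 0, 0, 0, -10, 0],
    [-0.1, 0.023, 0, 0, 0, -15, 0],
    [-0.135, 0.031, 0, 0, 0, -20, 0],
    [-0.165, 0.038, 0.002, 0, 0, -25.2, 0],
  ],
)

```text
time: 8.18
ee_pos: [0.5513, 0.2534, 0.1427]
tcp_rot: [-3.138, -0.001, 2.381]
force: [0.4, 0.3, -1.9]
opening: 0.0118
```

Call:
drive_tool(
  targets=[
    [0, 0, 0, 0, 0, 0, 0],
    [0, 0, 0, 0, 0, 0, 0],
  ],
)

```text
time: 8.35
ee_pos: [0.5512, 0.2531, 0.1424]
tcp_rot: [-3.137, -0.001, 2.372]
force: [-0.2, 1.2, -2.6]
opening: 0.0114
```

Run:
```python
from h import *
T=tcp(); print(ctrl.state()['ee_pos'],ctrl.state()['force'],ctrl.state()['opening'])
print(shift([.5700,.2314,.151],Rdown(np.radians(136.2)),T))
```

```text
[0.5512 0.2531 0.1424] [-0.2344  1.1674 -2.6377] 0.011374293034159873
[-28.5624  -2.5688  -8.6237  -0.2583  -0.0509  -0.2678]
```

Call:
drive_tool(
  targets=[
    [-0.014, -0.001, 0, -0.2, 0, -0.3, 0],
    [-0.028, -0.0025, 0, -0.2, 0, -0.3, 0],
    [-0.0285, -0.0025, 0, -0.2, 0, -0.3, 0],
    [-0.0285, -0.0025, 0, -0.2, 0, -0.3, 0],
  ],
)

```text
time: 8.68
ee_pos: [0.5696, 0.2344, 0.1436]
tcp_rot: [3.141, -0.001, 2.381]
force: [-1.1, 0.5, -1.0]
opening: 0.012
```

Run:
```python
from h import *
T=tcp(); np.save('T6.npy',T); print(ctrl.state()['ee_pos'],ctrl.state()['force'],ctrl.state()['opening'])
print(shift([.5700,.2314,.151],Rdown(np.radians(136.2)),T))
im=eyes.camera('wrist'); cv2.imwrite('pics/w11.png',cv2.resize(im[130:290,220:420],None,fx=4,fy=3.7,interpolation=2))
s=eyes.camera('scene'); cv2.imwrite('pics/s11.png',cv2.resize(s[170:280,250:380],None,fx=5,fy=5,interpolation=2))
s=eyes.camera('top'); cv2.imwrite('pics/t11.png',cv2.resize(s[140:260,220:360],None,fx=5,fy=5,interpolation=2))
```

```text
[0.5696 0.2344 0.1436] [-1.0912  0.5453 -1.0334] 0.011951548493777275
[-2.3087 -1.8952 -7.4537  0.0495 -0.0523  0.2351]
```

View pics/w11.png

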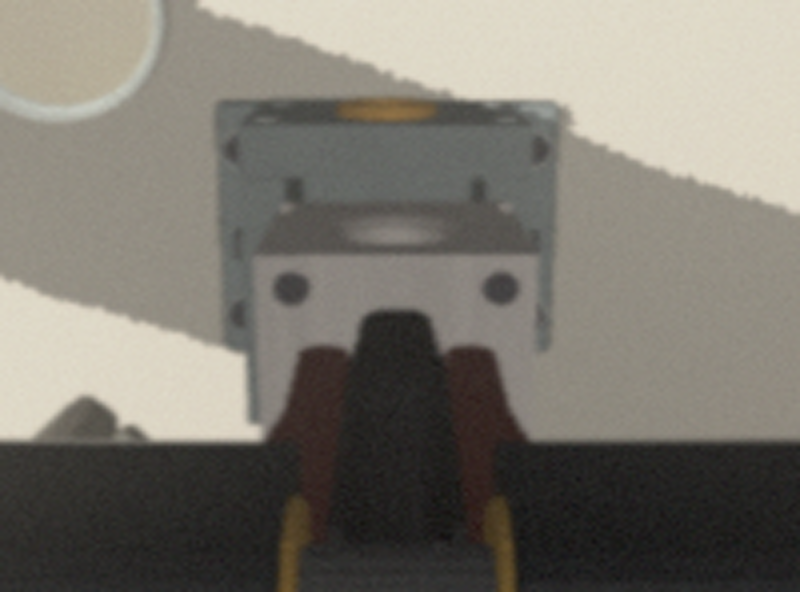

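View pics/s11.png

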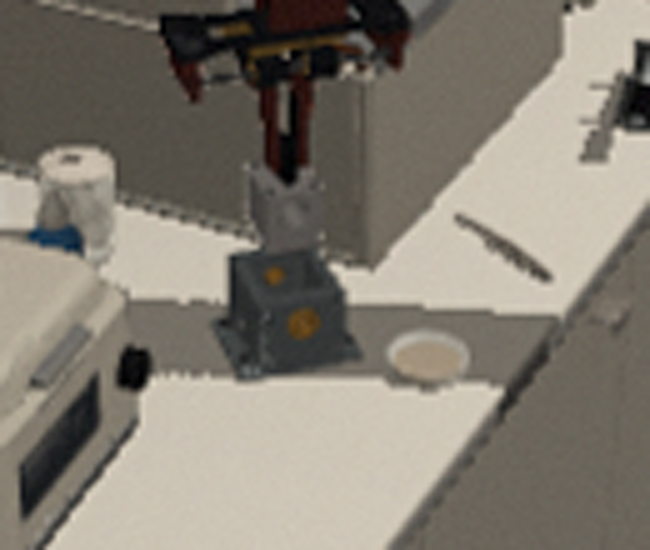

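View pics/t11.png

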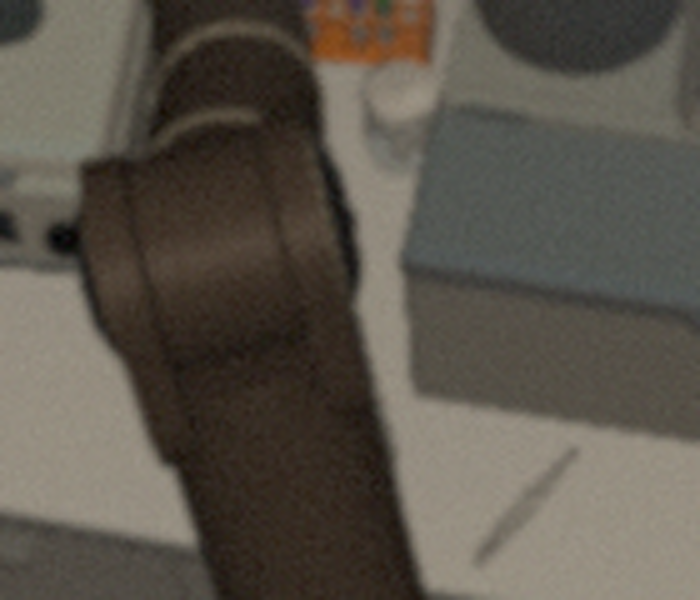

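Run:
```python
import cv2
im=cv2.imread('pics/w11.png'); cv2.imwrite('pics/w11b.png',cv2.resize(im[80:280,190:590],None,fx=2,fy=2,interpolation=2))
```

```text
(no output)
```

View pics/w11b.png

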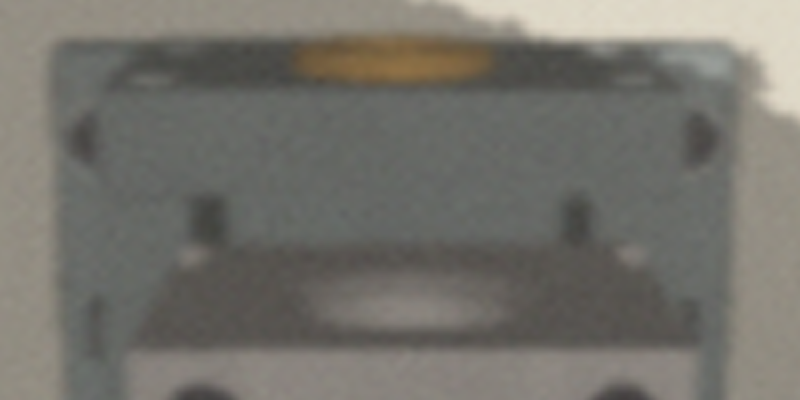

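Run:
```python
from h import *
T=np.load('T6.npy'); Ti=np.linalg.inv(T)
def tl(uv,z): p=onz('wrist',uv,z,T); return (Ti@np.r_[p,1])[:3]*1000
print('pocket front', tl((316.7,178),.066), 'holder front',tl((316.7,163.8),.066))
zb=.1436-.0412+.054
for z in (zb,zb+.004,zb-.004): print('block front top', tl((319,198.4),z), (72*0+1), )
for z in (zb,): a=tl((220+252/4,198.4),z);b=tl((220+540/4,198.4),z);print(b-a)
a=tl((291.25,178),.066);b=tl((342,178),.066);print(b-a)
print('screws', tl((220+291/4,130+288/3.7),zb),tl((220+501/4,130+288/3.7),zb))
```

```text
pocket front [20.0688 -2.277  77.5664] holder front [33.7106 -2.2567 77.5789]
block front top [ 23.0499  -0.0871 -12.829 ] 1
block front top [ 24.0759  -0.0884 -16.8281] 1
block front top [22.024  -0.0859 -8.8299] 1
[ 0.0115 46.331   0.0401]
[ 0.0108 48.7186  0.0421]
screws [ 16.7244 -17.119  -12.8495] [ 16.7324  16.9527 -12.82  ]
```

Call:
drive_tool(
  targets=[
    [-0.002, -0.001, 0, 0, 0, 0, 0],
    [-0.004, -0.002, 0, 0, 0, 0, 0],
    [-0.004, -0.002, 0.01, 0, 0, 0, 0],
    [-0.004, -0.002, 0.025, 0, 0, 0, 0],
    [-0.004, -0.002, 0.03, 0, 0, 0, 0],
  ],
)

```text
time: 9.25
ee_pos: [0.5701, 0.2302, 0.1119]
tcp_rot: [-3.141, -0.002, 2.383]
force: [-0.8, -0.1, -2.5]
opening: 0.012
```

Run:
```python
from h import *
T=tcp(); np.save('T7.npy',T); print(ctrl.state()['ee_pos'],ctrl.state()['force'],ctrl.state()['opening'])
im=eyes.camera('wrist'); cv2.imwrite('pics/w12.png',cv2.resize(im[130:290,220:420],None,fx=4,fy=3.7,interpolation=2))
s=eyes.camera('scene'); cv2.imwrite('pics/s12.png',cv2.resize(s[190:260,270:340],None,fx=8,fy=8,interpolation=2))
```

```text
[0.5701 0.2302 0.1119] [-0.7526 -0.0717 -2.5144] 0.011979123551293559
```

View pics/w12.png

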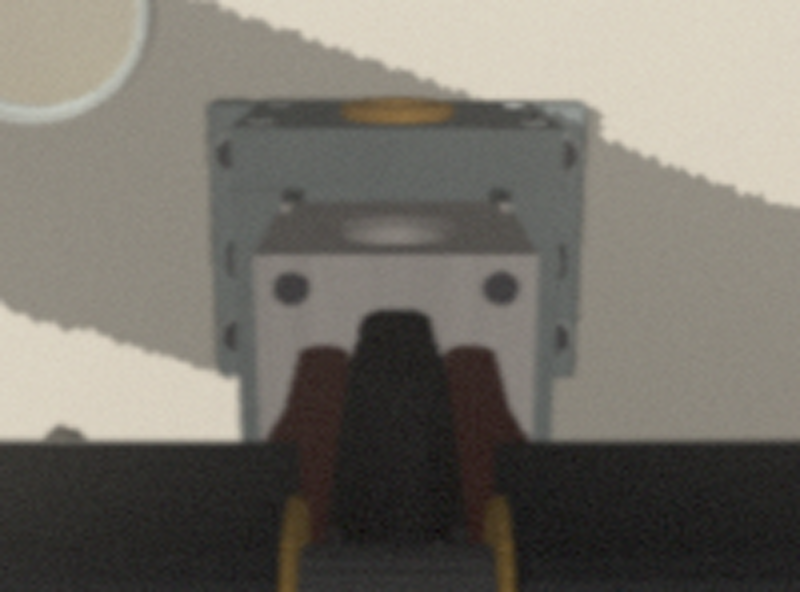

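View pics/s12.png

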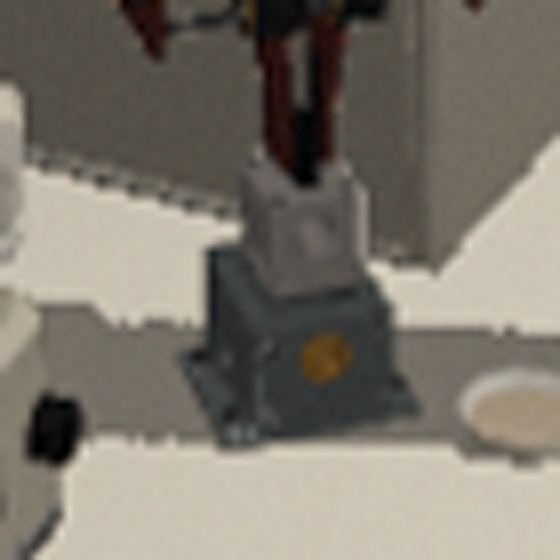

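Run:
```python
from h import *
T=np.load('T7.npy'); Ti=np.linalg.inv(T)
def tl(uv,z): p=onz('wrist',uv,z,T); return (Ti@np.r_[p,1])[:3]*1000
print('holder front',tl((220+398/4,164.6),.066), 'pocket',tl((319,130+188/3.7),.066),tl((319,130+197/3.7),.066))
print('bushing',tl((220+398/4,130+100/3.7),.046),'hold sides',tl((220+240/4,164.6),.066),tl((220+553/4,164.6),.066))
print('R',np.degrees(np.arctan2(T[1,0],T[0,0])))
```

```text
holder front [37.0972  0.3357 45.987 ] pocket [23.3452 -0.0748 45.9647] [21.2481 -0.0737 45.9613]
bushing [41.3103  0.37   65.9939] hold sides [ 37.1073 -32.6772  45.9997] [37.1378 32.7154 45.9747]
R 136.52557064561088
```

Call:
drive_tool(
  targets=[
    [-0.001, 0, 0.003, 0, 0, 0, 0],
    [-0.001, 0, 0.008, 0, 0, 0, 0],
    [-0.001, 0, 0.013, 0, 0, 0, 0],
    [-0.001, 0, 0.016, 0, 0, 0, 0],
  ],
)

```text
time: 9.68
ee_pos: [0.572, 0.2299, 0.0977]
tcp_rot: [3.14, -0.001, 2.383]
force: [-0.3, 0.8, -2.0]
opening: 0.0119
```

Call:
drive_tool(
  targets=[
    [0, 0, 0.006, 0, 0, 0, 0],
    [0, 0, 0.012, 0, 0, 0, 0],
    [0, 0, 0.018, 0, 0, 0, 0],
    [0, 0, 0.022, 0, 0, 0, 0],
  ],
)

```text
time: 10.02
ee_pos: [0.5718, 0.2299, 0.0752]
tcp_rot: [3.14, -0.001, 2.383]
force: [-0.3, -0.1, -2.8]
opening: 0.012
```

Call:
drive_tool(
  targets=[
    [0, 0, 0.005, 0, 0, 0, 0],
    [0, 0, 0.01, 0, 0, 0, 0],
    [0, 0, 0.014, 0, 0, 0, 0],
    [0, 0, 0.016, 0, 0, 0, 0],
  ],
)

```text
time: 10.35
ee_pos: [0.572, 0.2296, 0.0603]
tcp_rot: [3.14, -0.001, 2.382]
force: [-4.6, -2.2, 9.3]
opening: 0.012
```

Call:
drive_tool(
  targets=[
    [0, 0, 0.002, 0, 0, 0, 0],
    [0, 0, 0.004, 0, 0, 0, 0],
    [0, 0, 0.006, 0, 0, 0, 0],
    [0, 0, 0.006, 0, 0, 0, 0],
  ],
)

```text
time: 10.68
ee_pos: [0.5719, 0.23, 0.0534]
tcp_rot: [3.14, -0.001, 2.383]
force: [0.0, 0.1, -4.0]
opening: 0.0117
```

Call:
drive_tool(
  targets=[
    [0, 0, 0.001, 0, 0, 0, 0],
    [0, 0, 0.002, 0, 0, 0, 0],
    [0, 0, 0.002, 0, 0, 0, 0],
  ],
)

```text
time: 10.93
ee_pos: [0.572, 0.2302, 0.0529]
tcp_rot: [3.14, -0.001, 2.383]
force: [-4.2, -2.1, 6.6]
opening: 0.0119
```

Run:
```python
from h import *
T=tcp(); np.save('T8.npy',T); print(ctrl.state()['ee_pos'],ctrl.state()['force'],ctrl.state()['opening'],T)
im=eyes.camera('wrist'); cv2.imwrite('pics/w13.png',cv2.resize(im[130:290,220:420],None,fx=4,fy=3.7,interpolation=2))
s=eyes.camera('scene'); cv2.imwrite('pics/s13.png',cv2.resize(s[190:260,270:340],None,fx=8,fy=8,interpolation=2))
```

```text
[0.572  0.2302 0.0529] [-4.2129 -2.1255  6.5941] 0.01186736552163153 [[-0.7257  0.688   0.0005  0.572 ]
 [ 0.688   0.7257  0.0022  0.2302]
 [ 0.0011  0.002  -1.      0.0529]
 [ 0.      0.      0.      1.    ]]
```

View pics/w13.png

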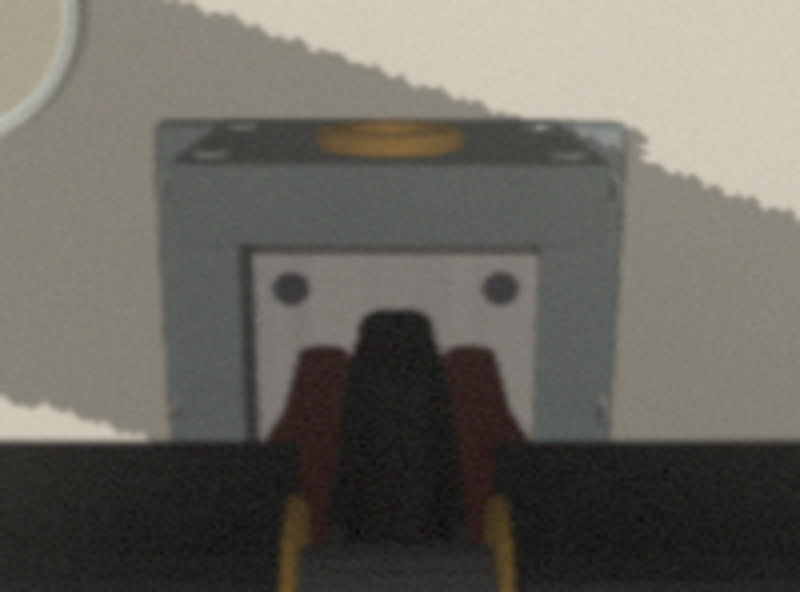

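View pics/s13.png

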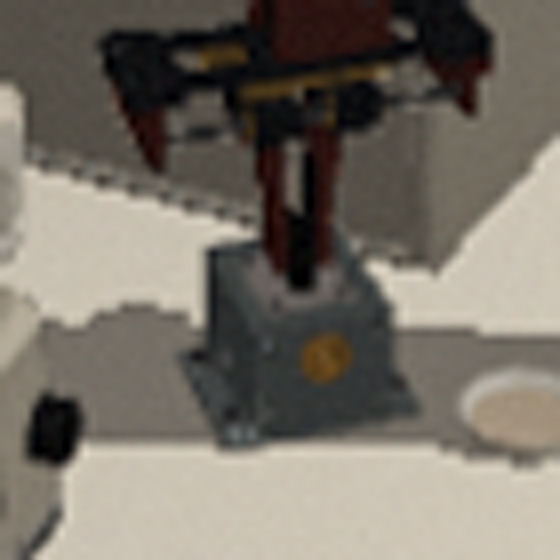

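Run:
```python
from h import *
T=np.load('T8.npy'); Ti=np.linalg.inv(T)
def tl(uv,z): p=onz('wrist',uv,z,T); return (Ti@np.r_[p,1])[:3]*1000
a,b=tl((220+178/4,174.6),.066),tl((220+603/4,174.6),.066);print(a,b,b-a)
print('pocket edge',tl((319,130+247/3.7),.066)); c=(a+b)/2; c[0]-=41.5; print(c, (T@np.r_[c/1000,1])[:3])
print('bushing',tl((220+391/4,130+137/3.7),.046))
```

```text
[ 38.565  -34.4003 -13.0761] [ 38.569   32.4943 -12.9434] [ 0.0039 66.8946  0.1327]
pocket edge [ 24.1882  -0.0873 -13.0242]
[ -2.933   -0.953  -13.0097] [0.5734 0.2275 0.066 ]
bushing [40.5212 -0.9627  6.9925]
```

Call:
drive_tool(
  targets=[
    [0, -0.0005, -0.003, 0, 0, 0, 0],
    [0, -0.0005, -0.003, 0, 0, 0, 0.35],
    [0, -0.0005, -0.003, 0, 0, 0, 0.35],
    [0, -0.0005, -0.003, 0, 0, 0, 0.35],
    [0, -0.0005, -0.003, 0, 0, 0, 0.35],
  ],
)

```text
time: 11.45
ee_pos: [0.5722, 0.23, 0.0555]
tcp_rot: [3.139, -0.0, 2.383]
force: [0.3, -0.6, -0.7]
opening: 0.0301
```

Call:
drive_tool(
  targets=[
    [0, 0, 0, 0, 0, 0, 0.35],
    [0, 0, -0.02, 0, 0, 0, 0.35],
    [0, 0, -0.05, 0, 0, 0, 0.35],
    [0, 0, -0.085, 0, 0, 0, 0.5],
    [0, 0, -0.12, 0, 0, 0, 0.5],
  ],
)

```text
time: 11.87
ee_pos: [0.5712, 0.2292, 0.1761]
tcp_rot: [3.141, -0.001, 2.383]
force: [1.2, -0.8, -0.1]
opening: 0.0406
```

Run:
```python
from h import *
T=tcp(); np.save('T9.npy',T); print(ctrl.state()['ee_pos'],ctrl.state()['force'],ctrl.state()['opening'],ctrl.state()['joints'])
im=eyes.camera('wrist'); cv2.imwrite('pics/w14.png',cv2.resize(im[130:290,220:420],None,fx=4,fy=3.7,interpolation=2))
s=eyes.camera('scene'); cv2.imwrite('pics/s14.png',cv2.resize(s[190:260,270:340],None,fx=8,fy=8,interpolation=2))
```

```text
[0.5712 0.2292 0.1761] [ 1.1746 -0.7849 -0.1413] 0.04064901367979047 [-0.6035  0.4138  0.1963  1.6576 -0.0906  1.0786  0.4314]
```

View pics/w14.png

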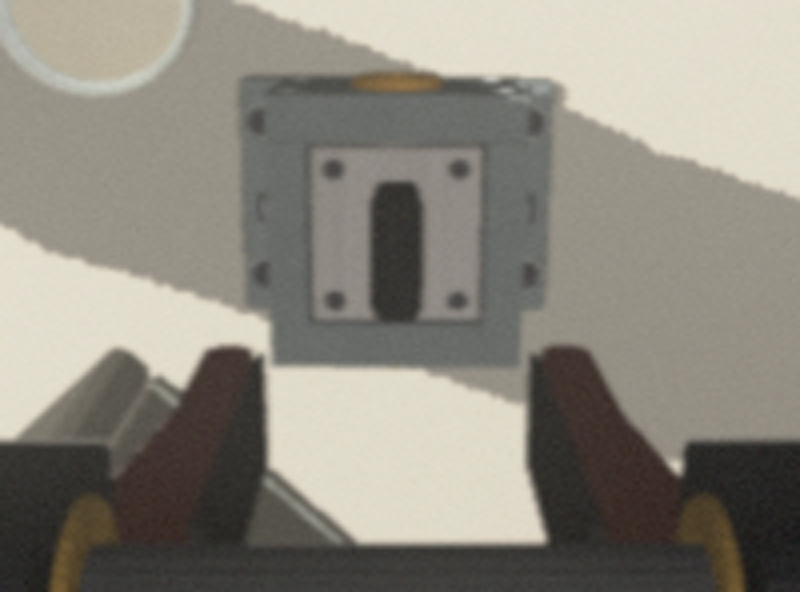

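View pics/s14.png

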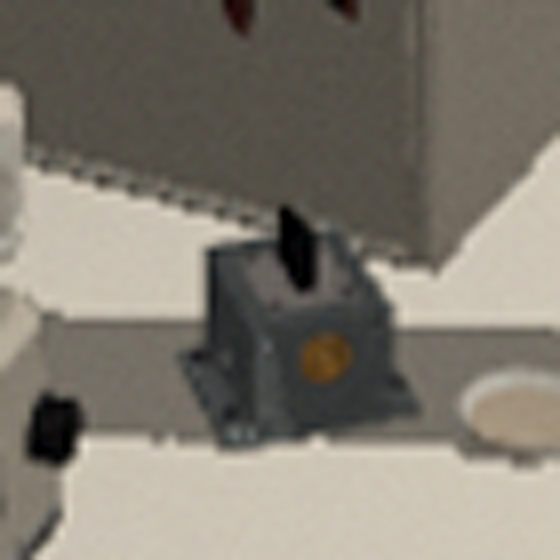

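Run:
```python
from h import *
T=tcp()
A=shift([.43,.15,.24],Rdown(np.radians(125)),T); print(A)
TA=np.eye(4);TA[:3,:3]=Rdown(np.radians(125));TA[:3,3]=[.43,.15,.24]
print(shift([.445,-.27,.24],Rdown(np.radians(105)),TA))
```

```text
[  49.5377 -157.6699  -60.467     0.6698    0.0831   11.4962]
[-352.6475 -228.6148   -0.       -0.       -0.       20.    ]
```

Call:
drive_tool(
  targets=[
    [0.01, -0.02, -0.03, 0, 0, 1, 0.6],
    [0.02, -0.055, -0.045, 0.3, 0, 3, 0.6],
    [0.03, -0.09, -0.055, 0.6, 0, 6, 0.6],
    [0.04, -0.125, -0.06, 0.6, 0, 9, 0.6],
    [0.05, -0.158, -0.06, 0.6, 0, 11.5, 0.6],
  ],
)

```text
time: 12.38
ee_pos: [0.4256, 0.1484, 0.2355]
tcp_rot: [-3.135, 0.0, 2.179]
force: [0.1, 0.3, 1.5]
opening: 0.0528
```

Call:
drive_tool(
  targets=[
    [-0.033, -0.021, 0, 0, 0, 2, 0.6],
    [-0.066, -0.042, 0, 0, 0, 4, 0.6],
    [-0.1, -0.063, 0, 0, 0, 6, 0.6],
    [-0.133, -0.085, 0, 0, 0, 8, 0.6],
    [-0.166, -0.106, 0, 0, 0, 10, 0.6],
  ],
)

```text
time: 12.8
ee_pos: [0.4346, -0.0495, 0.2358]
tcp_rot: [-3.134, 0.001, 2.006]
force: [0.1, 0.6, -0.2]
opening: 0.0528
```

Run:
```python
from h import *
T=tcp(); print(T,ctrl.state()['force'])
print(shift([.445,-.27,.24],Rdown(np.radians(105)),T))
```

```text
[[-0.4217  0.9067 -0.0063  0.4346]
 [ 0.9068  0.4216 -0.0045 -0.0495]
 [-0.0014 -0.0076 -1.      0.2358]
 [ 0.      0.      0.      1.    ]] [ 0.1127  0.592  -0.2192]
[-204.3133  -83.5814   -3.2649   -0.4279    0.1181    9.9393]
```

Call:
drive_tool(
  targets=[
    [-0.038, -0.016, 0, 0, 0, 2, 0.6],
    [-0.076, -0.032, 0, -0.2, 0, 4, 0.6],
    [-0.114, -0.048, 0, -0.4, 0, 6, 0.6],
    [-0.152, -0.064, 0, -0.4, 0, 8, 0.6],
    [-0.19, -0.08, -0.003, -0.4, 0, 10, 0.6],
  ],
)

```text
time: 13.22
ee_pos: [0.4423, -0.2555, 0.2394]
tcp_rot: [-3.141, 0.002, 1.832]
force: [1.0, 0.2, -0.0]
opening: 0.0529
```

Call:
drive_tool(
  targets=[
    [0, 0, 0, 0, 0, 0, 0.6],
    [0, 0, 0, 0, 0, 0, 0.6],
  ],
)

```text
time: 13.38
ee_pos: [0.4422, -0.2561, 0.2394]
tcp_rot: [-3.14, 0.003, 1.828]
force: [0.0, 0.4, -0.2]
opening: 0.0526
```

Run:
```python
from h import *
T=tcp(); np.save('T10.npy',T);print(T,ctrl.state()['joints'])
im=eyes.camera('wrist'); cv2.imwrite('pics/w15.png',im)
```

```text
[[-0.2545  0.9671 -0.0012  0.4422]
 [ 0.9671  0.2545 -0.0036 -0.2561]
 [-0.0032 -0.0021 -1.      0.2394]
 [ 0.      0.      0.      1.    ]] [-0.1267  0.1919  0.6517  1.8452 -0.1232  1.1453  0.8244]
```

View pics/w15.png

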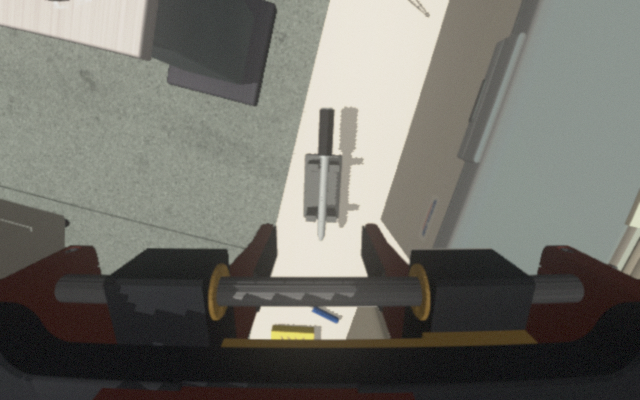

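Run:
```python
import cv2
im=cv2.imread('pics/w15.png'); cv2.imwrite('pics/w15a.png',cv2.resize(im[100:250,270:370],None,fx=4,fy=4,interpolation=2))
```

```text
(no output)
```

View pics/w15a.png

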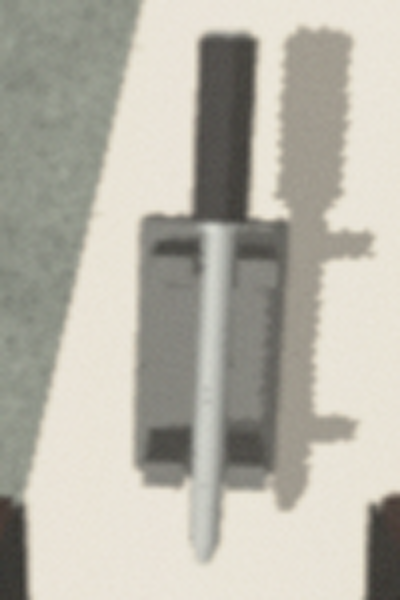

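Run:
```python
from h import *
T=np.load('T10.npy')
P=[onz('wrist',(270+u/4,100+v/4),.044,T) for u,v in [(228,36),(219.5,218),(205,560)]]
P=np.array(P);print(P,np.linalg.norm(P[0]-P[1]),np.linalg.norm(P[1]-P[2]))
d=P[0]-P[2];yw=np.arctan2(-d[0],d[1]);print(np.degrees(yw)); yv=d/np.linalg.norm(d)
h=P[2]+.155*yv; h2=P[1]+.03*yv;print(h,h2,(h+h2)/2)
h=(h+h2)/2
print(shift([h[0],h[1],.10],Rdown(np.pi/2+yw),T))
```

```text
[[ 0.4295 -0.1664  0.044 ]
 [ 0.4422 -0.2244  0.044 ]
 [ 0.4696 -0.3465  0.044 ]] 0.0593714434085067 0.12508488037950138
12.546208021970944
[ 0.4359 -0.1952  0.044 ] [ 0.4357 -0.1951  0.044 ] [ 0.4358 -0.1952  0.044 ]
[ 61.0012   9.6396 139.1738  -0.1161   0.1844   2.1958]
```

Run:
```python
from h import *
T=np.load('T1.npy'); y=np.radians(46.4); H=np.array([.5735,.2278]); M=np.array([[np.cos(y),np.sin(y)],[-np.sin(y),np.cos(y)]])
for uv in [(374,97),(383,107),(363,118),(368,140),(383,127),(460,250)]:
  for z in (0,.06,.12,.16): print(uv,z,M@(onz('wrist',uv,z,T)[:2]-H),onz('wrist',uv,z,T)[:2])
```

```text
(374, 97) 0 [0.1501 0.1256] [0.5861 0.4232]
(374, 97) 0.06 [0.1417 0.1161] [0.5871 0.4105]
(374, 97) 0.12 [0.1333 0.1066] [0.5882 0.3978]
(374, 97) 0.16 [0.1276 0.1003] [0.5889 0.3894]
(383, 107) 0 [0.1728 0.115 ] [0.6094 0.4323]
(383, 107) 0.06 [0.1619 0.1067] [0.6079 0.4186]
(383, 107) 0.12 [0.151  0.0983] [0.6064 0.4049]
(383, 107) 0.16 [0.1437 0.0928] [0.6054 0.3958]
(363, 118) 0 [0.1451 0.0835] [0.6131 0.3904]
(363, 118) 0.06 [0.1372 0.0786] [0.6112 0.3813]
(363, 118) 0.12 [0.1293 0.0737] [0.6093 0.3723]
(363, 118) 0.16 [0.124  0.0705] [0.608  0.3662]
(368, 140) 0 [0.1695 0.0489] [0.655  0.3842]
(368, 140) 0.06 [0.1589 0.0478] [0.6485 0.3759]
(368, 140) 0.12 [0.1483 0.0468] [0.6419 0.3675]
(368, 140) 0.16 [0.1413 0.046 ] [0.6376 0.3619]
(383, 127) 0 [0.1871 0.0813] [0.6436 0.4194]
(383, 127) 0.06 [0.1746 0.0767] [0.6384 0.4071]
(383, 127) 0.12 [0.1621 0.072 ] [0.6331 0.3949]
(383, 127) 0.16 [0.1538 0.069 ] [0.6296 0.3867]
(460, 250) 0 [ 0.4446 -0.0961] [0.9497 0.4835]
(460, 250) 0.06 [ 0.4038 -0.0812] [0.9108 0.4642]
(460, 250) 0.12 [ 0.363  -0.0664] [0.8719 0.4449]
(460, 250) 0.16 [ 0.3358 -0.0564] [0.8459 0.432 ]
```

View pics/w2.png

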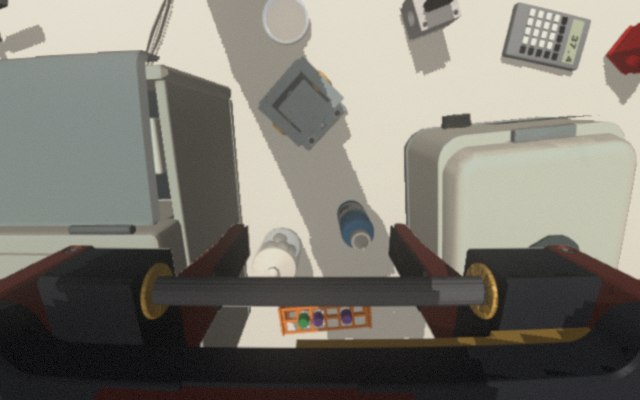

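Call:
drive_tool(
  targets=[
    [0.02, 0.004, 0.035, 0, 0, 1, 0.6],
    [0.04, 0.007, 0.07, 0, 0, 2.2, 0.6],
    [0.061, 0.0096, 0.105, 0, 0, 2.2, 0.6],
    [0.061, 0.0096, 0.14, 0, 0, 2.2, 0.6],
    [0.061, 0.0096, 0.17, 0, 0, 2.2, 0.6],
  ],
)

```text
time: 13.85
ee_pos: [0.4359, -0.1888, 0.0676]
tcp_rot: [-3.14, 0.0, 1.8]
force: [0.7, -0.2, -0.1]
opening: 0.0527
```

Call:
drive_tool(
  targets=[
    [0, 0, 0, 0, 0, 0, 0.6],
    [0, 0, 0, 0, 0, 0, 0.6],
  ],
)

```text
time: 14.02
ee_pos: [0.4353, -0.1912, 0.069]
tcp_rot: [-3.137, 0.001, 1.796]
force: [0.6, 0.2, 0.1]
opening: 0.0527
```

Run:
```python
from h import *
T=tcp(); np.save('T11.npy',T);print(T,ctrl.state()['force'])
yw=np.radians(12.5);yv=np.array([-np.sin(yw),np.cos(yw),0]);h=np.array([.4358,-.1952,0])-.006*yv
print(shift([h[0],h[1],.002],Rdown(np.pi/2+yw),T))
im=eyes.camera('wrist'); cv2.imwrite('pics/w16.png',cv2.resize(im[100:300,220:420],None,fx=3.5,fy=3,interpolation=2))
```

```text
[[-0.2237  0.9746 -0.004   0.4353]
 [ 0.9747  0.2237 -0.0016 -0.1912]
 [-0.0006 -0.0043 -1.      0.069 ]
 [ 0.      0.      0.      1.    ]] [0.6122 0.2069 0.1233]
[-9.9711 -0.2163 67.0099 -0.2457  0.0379  0.4269]
```

View pics/w16.png

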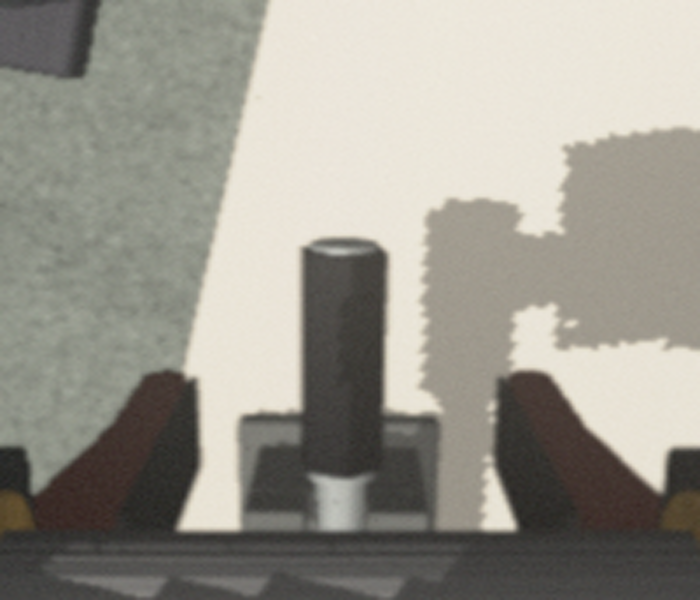

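Call:
drive_tool(
  targets=[
    [-0.004, 0, 0.012, -0.2, 0, 0.4, 0.6],
    [-0.01, 0, 0.024, -0.2, 0, 0.4, 0.6],
    [-0.01, 0, 0.036, -0.2, 0, 0.4, 0.6],
    [-0.01, 0, 0.048, -0.2, 0, 0.4, 0.6],
    [-0.01, 0, 0.048, -0.2, 0, 0.4, 0.6],
  ],
)

```text
time: 14.48
ee_pos: [0.4393, -0.2024, 0.0223]
tcp_rot: [3.138, 0.002, 1.788]
force: [0.1, -0.4, -0.3]
opening: 0.0522
```

Run:
```python
from h import *
T=tcp();print(T[:3,3],ctrl.state()['force'])
yw=np.radians(12.5);yv=np.array([-np.sin(yw),np.cos(yw),0]);h=np.array([.4358,-.1952,0])-.006*yv
print(shift([h[0],h[1],.0],Rdown(np.pi/2+yw),T))
im=eyes.camera('wrist'); cv2.imwrite('pics/w17.png',cv2.resize(im[100:300,220:420],None,fx=3.5,fy=3,interpolation=2))
im=eyes.camera('scene'); cv2.imwrite('pics/s17.png',cv2.resize(im[140:240,340:440],None,fx=6,fy=6,interpolation=2))
```

```text
[ 0.4393 -0.2024  0.0223] [ 0.0566 -0.4289 -0.2804]
[ 1.8183 -1.9068 22.2709  0.2058  0.1351 -0.0534]
```

View pics/w17.png

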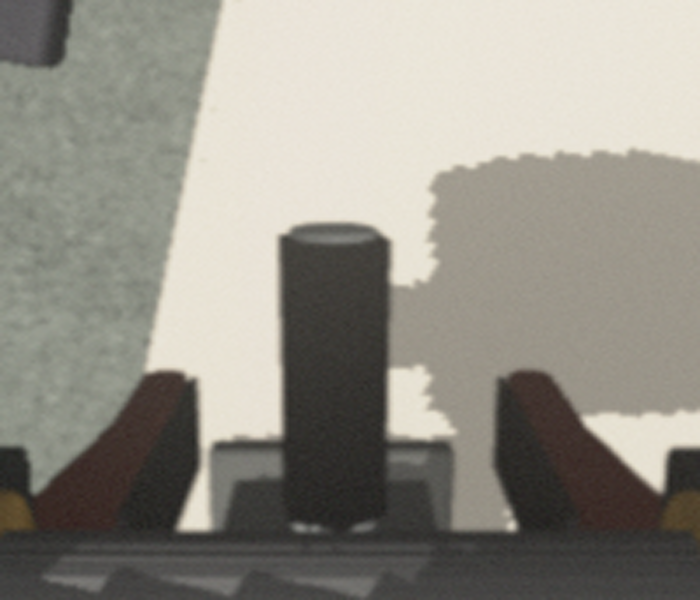

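View pics/s17.png

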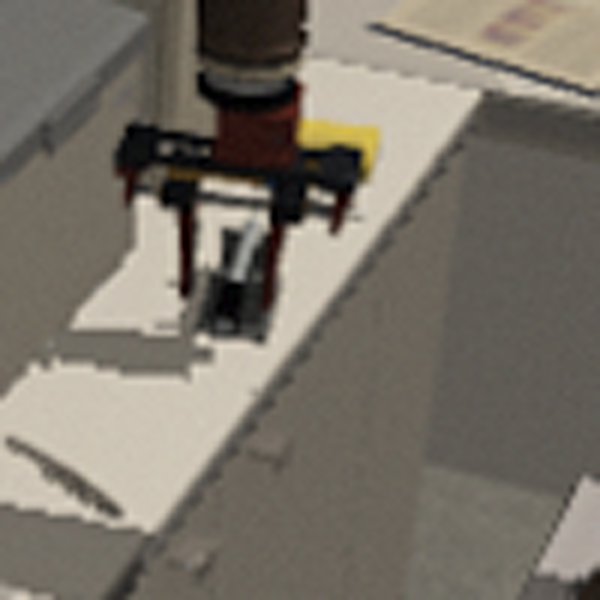

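Call:
drive_tool(
  targets=[
    [0.001, -0.001, 0.006, 0, 0, 0, 0.6],
    [0.001, -0.002, 0.012, 0.2, 0, 0, 0.6],
    [0.001, -0.002, 0.017, 0.2, 0, 0, 0.6],
    [0.001, -0.002, 0.02, 0.2, 0, 0, 0.6],
    [0.001, -0.002, 0.02, 0.2, 0, 0, 0.6],
  ],
)

```text
time: 15.0
ee_pos: [0.436, -0.2019, 0.001]
tcp_rot: [-3.139, 0.002, 1.788]
force: [-1.2, 0.2, 0.1]
opening: 0.0522
```

Run:
```python
from h import *
T=tcp();print(T,ctrl.state()['force'],np.degrees(ctrl.state()['tcp_rot']))
im=eyes.camera('wrist'); cv2.imwrite('pics/w18.png',cv2.resize(im[100:300,220:420],None,fx=3.5,fy=3,interpolation=2))
```

```text
[[-0.2152  0.9766 -0.0017  0.436 ]
 [ 0.9766  0.2152 -0.0022 -0.2019]
 [-0.0018 -0.0021 -1.      0.001 ]
 [ 0.      0.      0.      1.    ]] [-1.1972  0.2363  0.1302] [-179.8794    0.1048  102.4257]
```

View pics/w18.png

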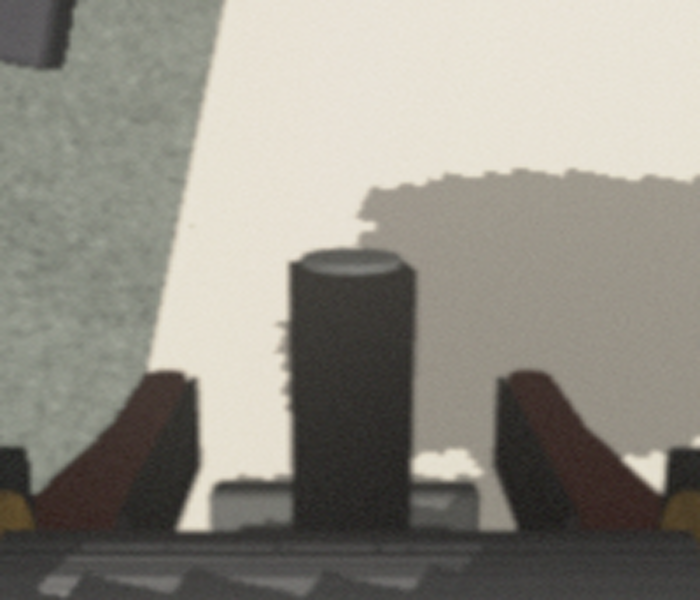

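Call:
drive_tool(
  targets=[
    [0, 0.0006, 0, 0, 0, 0, 0.4],
    [0, 0.0006, 0, 0, 0, 0, 0],
    [0, 0.0006, 0, 0, 0, 0, 0],
    [0, 0.0006, 0, 0, 0, 0, 0],
    [0, 0.0006, 0, 0, 0, 0, 0],
  ],
)

```text
time: 15.47
ee_pos: [0.4371, -0.2019, 0.0017]
tcp_rot: [-3.141, 0.002, 1.788]
force: [-0.8, 0.3, -0.8]
opening: 0.0227
```

Call:
drive_tool(
  targets=[
    [0, 0, 0, 0, 0, 0, 0],
    [0, 0, 0, 0, 0, 0, 0],
    [0, 0, 0, 0, 0, 0, 0],
    [0, 0, 0, 0, 0, 0, 0],
  ],
)

```text
time: 15.8
ee_pos: [0.4369, -0.202, 0.0016]
tcp_rot: [-3.14, 0.002, 1.788]
force: [-0.6, -0.7, 0.9]
opening: 0.0184
```

Run:
```python
from h import *
T=tcp();np.save('T12.npy',T);print(T,ctrl.state()['force'],ctrl.state()['opening'],np.degrees(ctrl.state()['tcp_rot']))
im=eyes.camera('wrist'); cv2.imwrite('pics/w19.png',cv2.resize(im[100:300,220:420],None,fx=3.5,fy=3,interpolation=2))
```

```text
[[-0.215   0.9766 -0.0007  0.4369]
 [ 0.9766  0.215  -0.0025 -0.202 ]
 [-0.0023 -0.0012 -1.      0.0016]
 [ 0.      0.      0.      1.    ]] [-0.6022 -0.7389  0.9319] 0.018396240334898686 [-179.9297    0.1309  102.4167]
```

View pics/w19.png

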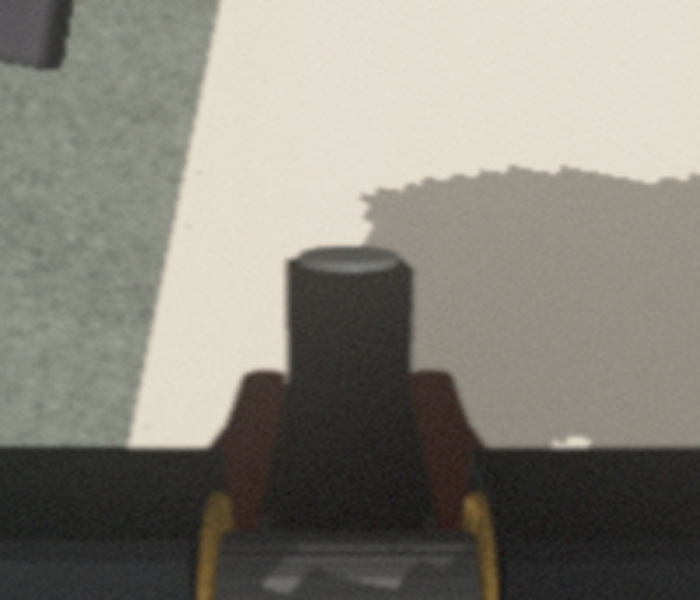

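Call:
drive_tool(
  targets=[
    [0, 0, -0.008, 0, 0, 0, 0],
    [0, 0, -0.03, 0, 0, 0, 0],
    [0, 0, -0.06, 0, 0, 0, 0],
    [0, 0, -0.09, 0, 0, 0, 0],
    [0, 0, -0.11, 0, 0, 0, 0],
  ],
)

```text
time: 16.27
ee_pos: [0.4374, -0.2022, 0.1143]
tcp_rot: [3.141, 0.003, 1.787]
force: [0.9, 0.1, -0.4]
opening: 0.0183
```

Run:
```python
from h import *
T=tcp();print(T[:3,3],ctrl.state()['force'],ctrl.state()['moment'],ctrl.state()['opening'])
im=eyes.camera('wrist'); cv2.imwrite('pics/w20.png',cv2.resize(im[100:300,220:420],None,fx=3.5,fy=3,interpolation=2))
im=eyes.camera('scene'); cv2.imwrite('pics/s20.png',cv2.resize(im[120:240,330:450],None,fx=5,fy=5,interpolation=2))
y=np.radians(46.4);H=np.array([.5735,.2278,0]);yh=np.array([-np.sin(y),np.cos(y),0])
W=H+.235*yh; print(W)
A=[.42,0.05,.11]
print(shift(A,Rdown(np.radians(115)),T))
TA=np.eye(4);TA[:3,:3]=Rdown(np.radians(115));TA[:3,3]=A
print(shift([W[0],W[1],.11],Rdown(np.radians(136.4)),TA))
```

```text
[ 0.4374 -0.2022  0.1143] [ 0.928   0.0539 -0.4317] [-0.0329 -0.0466  0.0157] 0.018299257508819926
[0.4033 0.3899 0.    ]
[250.1317  37.0496   3.5297   0.0004   0.1888 -12.623 ]
[315.0677 128.5137   0.       0.       0.     -21.4   ]
```

View pics/w20.png

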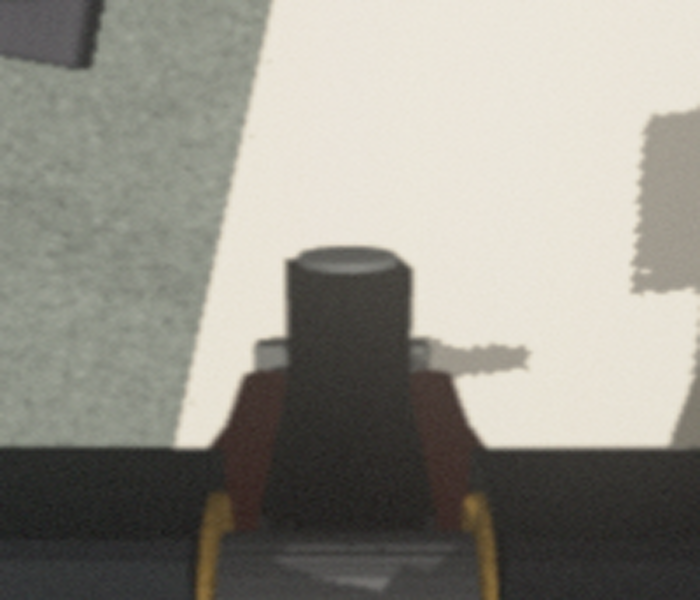

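View pics/s20.png

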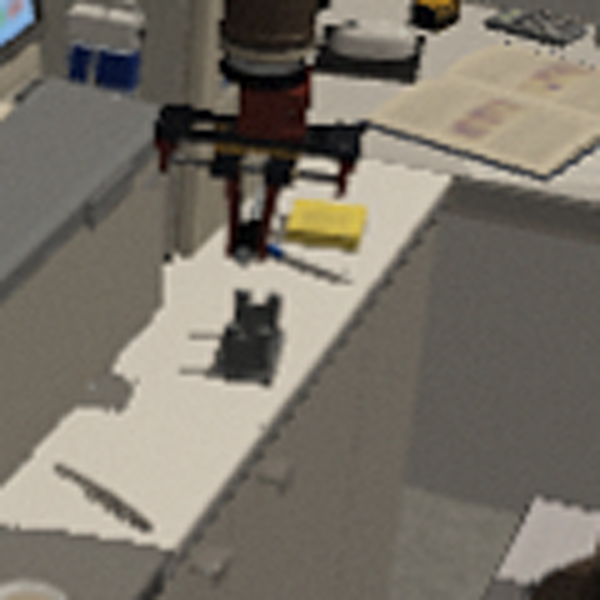

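Call:
drive_tool(
  targets=[
    [0.02, 0.003, 0, 0, 0, -1, 0],
    [0.05, 0.008, 0, 0, 0, -3, 0],
    [0.085, 0.013, 0, 0, 0, -5, 0],
    [0.12, 0.018, 0, 0, 0, -7, 0],
    [0.155, 0.023, 0, 0, 0.2, -9, 0],
  ],
)

```text
time: 16.78
ee_pos: [0.4251, -0.0438, 0.1106]
tcp_rot: [-3.139, -0.002, 1.946]
force: [0.4, -0.0, -0.9]
opening: 0.0184
```

Call:
drive_tool(
  targets=[
    [0.035, 0.008, 0, 0, 0, -2, 0],
    [0.07, 0.017, 0, 0, 0, -4, 0],
    [0.105, 0.026, 0, 0, 0, -6, 0],
    [0.14, 0.035, 0, 0, 0, -8, 0],
    [0.175, 0.045, 0, 0, 0, -10, 0],
  ],
)

```text
time: 17.2
ee_pos: [0.4028, 0.1355, 0.1109]
tcp_rot: [-3.14, -0.002, 2.121]
force: [1.1, -0.6, -0.5]
opening: 0.0182
```

Run:
```python
from h import *
T=tcp();print(T[:3,3],np.degrees(ctrl.state()['tcp_rot']),ctrl.state()['opening'])
print(shift([.4033,.3899,.115],Rdown(np.radians(136.4)),T))
```

```text
[0.4028 0.1355 0.1109] [-179.8936   -0.111   121.5215] 0.01823363726991892
[216.5963 133.3911  -3.9604  -0.0914  -0.1242 -14.8784]
```

Call:
drive_tool(
  targets=[
    [0.03, 0.018, 0, 0, 0, -3, 0],
    [0.062, 0.038, 0, 0, 0, -6, 0],
    [0.094, 0.058, 0, 0, 0, -9, 0],
    [0.126, 0.078, 0, 0, 0, -12, 0],
    [0.158, 0.098, 0, 0, 0, -14.8, 0],
  ],
)

```text
time: 17.62
ee_pos: [0.4044, 0.3215, 0.1107]
tcp_rot: [-3.14, -0.002, 2.38]
force: [0.6, 0.6, -0.6]
opening: 0.0184
```

Run:
```python
from h import *
T=tcp();print(T[:3,3],np.degrees(ctrl.state()['tcp_rot']),ctrl.state()['opening'])
print(shift([.4033,.3899,.08],Rdown(np.radians(136.4)),T))
```

```text
[0.4044 0.3215 0.1107] [-179.8947   -0.1278  136.3843] 0.018425612330528078
[47.8843 48.8181 30.6748 -0.1052 -0.1278 -0.0156]
```

Call:
drive_tool(
  targets=[
    [0.02, 0.02, 0, -0.1, -0.1, 0, 0],
    [0.048, 0.049, 0.01, -0.1, -0.1, 0, 0],
    [0.048, 0.049, 0.03, -0.1, -0.1, 0, 0],
    [0.048, 0.049, 0.05, -0.1, -0.1, 0, 0],
    [0.048, 0.049, 0.07, -0.1, -0.1, 0, 0],
  ],
)

```text
time: 18.03
ee_pos: [0.4035, 0.3889, 0.0396]
tcp_rot: [-3.141, -0.0, 2.379]
force: [0.7, -0.4, -0.7]
opening: 0.0183
```

Call:
drive_tool(
  targets=[
    [0, 0, 0, 0, 0, 0, 0],
    [0, 0, 0, 0, 0, 0, 0],
  ],
)

```text
time: 18.2
ee_pos: [0.4035, 0.3875, 0.0402]
tcp_rot: [-3.139, 0.0, 2.377]
force: [-0.3, -0.6, -1.0]
opening: 0.0185
```

Run:
```python
from h import *
T=tcp();np.save('T13.npy',T);print(T[:3,3],np.degrees(ctrl.state()['tcp_rot']),ctrl.state()['opening'])
print(shift([.4033,.3899,.0036],Rdown(np.radians(136.4)),T))
im=eyes.camera('scene'); cv2.imwrite('pics/s21f.png',im); cv2.imwrite('pics/s21.png',cv2.resize(im[190:290,270:370],None,fx=6,fy=6,interpolation=2))
im=eyes.camera('wrist'); cv2.imwrite('pics/w21.png',im)
im=eyes.camera('top'); cv2.imwrite('pics/t21f.png',im); cv2.imwrite('pics/t21.png',cv2.resize(im[150:270,210:330],None,fx=5,fy=5,interpolation=2))
```

```text
[0.4035 0.3875 0.0402] [-179.8579    0.0109  136.2166] 0.018523403422113904
[ 1.8334  1.6627 36.6294 -0.1421  0.0107 -0.1834]
```

View pics/s21.png

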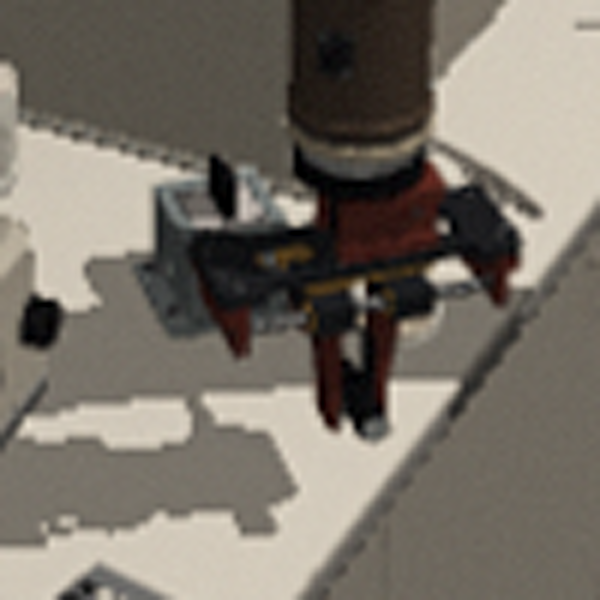

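View pics/w21.png

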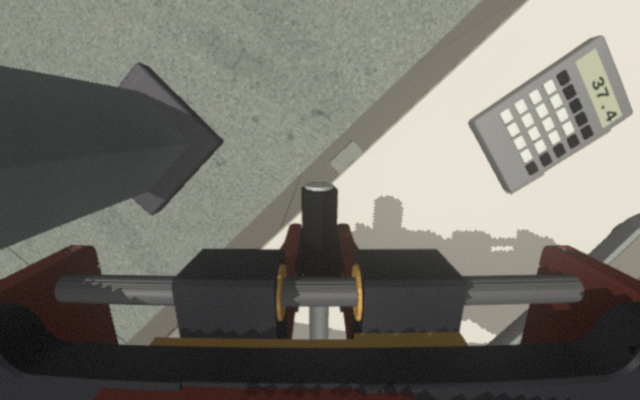

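View pics/t21.png

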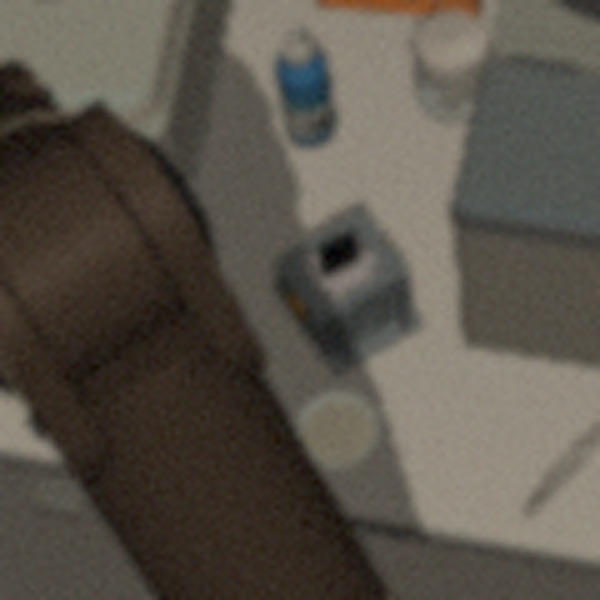

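Call:
drive_tool(
  targets=[
    [0.001, 0.001, 0.01, -0.1, 0, -0.2, 0],
    [0.002, 0.0017, 0.02, -0.1, 0, -0.2, 0],
    [0.002, 0.0017, 0.03, -0.1, 0, -0.2, 0],
    [0.002, 0.0017, 0.0366, -0.1, 0, -0.2, 0],
    [0.002, 0.0017, 0.0366, -0.1, 0, -0.2, 0],
  ],
)

```text
time: 18.77
ee_pos: [0.4033, 0.3902, 0.003]
tcp_rot: [-3.141, 0.0, 2.381]
force: [-0.6, -0.5, -1.1]
opening: 0.0183
```

Call:
drive_tool(
  targets=[
    [0, 0, 0, 0, 0, 0, 0],
  ],
)

```text
time: 18.85
ee_pos: [0.404, 0.3907, 0.0043]
tcp_rot: [3.14, 0.0, 2.381]
force: [-0.5, -0.3, -1.5]
opening: 0.0181
```

Run:
```python
from h import *
T=tcp();np.save('T14.npy',T);print(T[:3,3],np.degrees(ctrl.state()['tcp_rot']),ctrl.state()['force'])
y=np.radians(46.4);H=np.array([.5735,.2278]);M=np.array([[np.cos(y),np.sin(y)],[-np.sin(y),np.cos(y)]])
print('tcp in holder',M@(T[:2,3]-H),'tip',M@((T[:3,3]-.148*T[:3,0])[:2]-H),'tip z',(T[:3,3]-.148*T[:3,0])[2]+.0424-.0003)
im=eyes.camera('scene'); cv2.imwrite('pics/s22.png',cv2.resize(im[200:280,280:360],None,fx=8,fy=7,interpolation=2))
```

```text
[0.404  0.3907 0.0043] [179.9187   0.0114 136.4179] [-0.4506 -0.3473 -1.4874]
tcp in holder [0.0011 0.2351] tip [0.0011 0.0871] tip z 0.04639984482666163
```

View pics/s22.png

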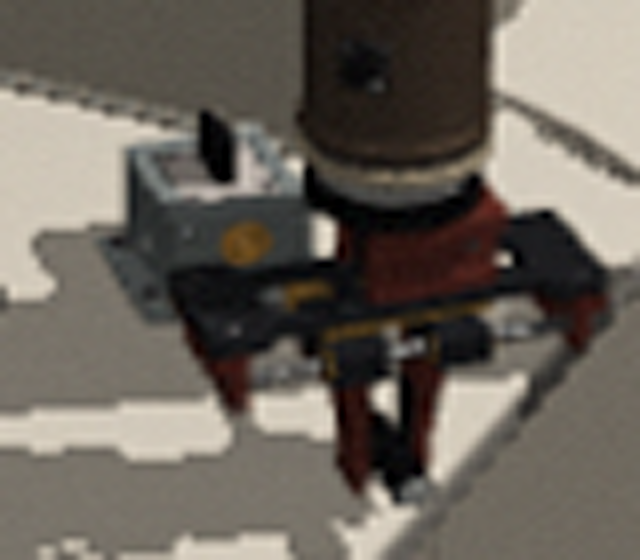

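Call:
drive_tool(
  targets=[
    [-0.01, -0.0007, 0, 0, 0, 0, 0],
    [-0.02, -0.0007, 0, 0, 0, 0, 0],
    [-0.03, -0.0007, 0, 0, 0, 0, 0],
    [-0.036, -0.0007, 0, 0, 0, 0, 0],
    [-0.036, -0.0007, 0, 0, 0, 0, 0],
  ],
)

```text
time: 19.32
ee_pos: [0.432, 0.3639, 0.0054]
tcp_rot: [3.138, 0.001, 2.378]
force: [0.4, 0.2, -0.9]
opening: 0.0183
```

```bash
cat > chk.py <<'E'
from h import *
s=ctrl.state();T=tcp(s);print(s['time'],T[:3,3],np.degrees(s['tcp_rot']),s['force'],s['moment'],s['opening'])
y=np.radians(46.4);H=np.array([.5735,.2278]);M=np.array([[np.cos(y),np.sin(y)],[-np.sin(y),np.cos(y)]])
print('tcp in holder',M@(T[:2,3]-H),'tip',M@((T[:3,3]-.148*T[:3,0])[:2]-H),'tip z',(T[:3,3]-.148*T[:3,0])[2]+.0424-.0003,'F holder',M@s['force'][:2])
E
cat > chk2.py <<'E'
from chk import *
import sys
im=eyes.camera('scene'); cv2.imwrite(sys.argv[1],cv2.resize(im[195:275,270:350],None,fx=8,fy=7,interpolation=2))
E
python3 chk2.py pics/s23.png
```

```text
19.3167 [0.432  0.3639 0.0054] [179.7965   0.0626 136.2322] [ 0.4304  0.2029 -0.8674] [ 0.0446  0.0521 -0.0029] 0.018333675541310865
tcp in holder [0.001  0.1963] tip [0.0006 0.0483] tip z 0.04762855251709128 F holder [ 0.4437 -0.1718]
```

View pics/s23.png

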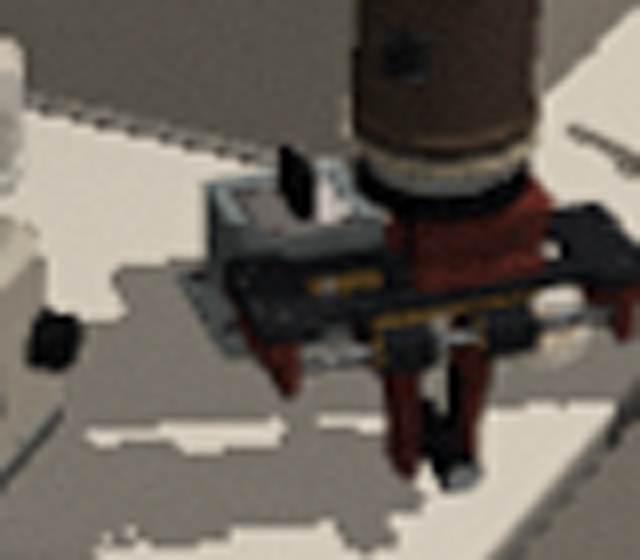

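Call:
drive_tool(
  targets=[
    [0, -0.0005, 0.0012, 0, 0, -0.15, 0],
    [-0.003, -0.0005, 0.0012, 0, 0, -0.15, 0],
    [-0.006, -0.0005, 0.0012, 0, 0, -0.15, 0],
    [-0.009, -0.0005, 0.0012, 0, 0, -0.15, 0],
    [-0.012, -0.0005, 0.0012, 0, 0, -0.15, 0],
  ],
)

```text
time: 19.78
ee_pos: [0.4384, 0.3572, 0.0038]
tcp_rot: [3.139, 0.0, 2.384]
force: [0.1, -0.8, -0.5]
opening: 0.0184
```

```bash
python3 chk.py
```

```text
19.7833 [0.4384 0.3572 0.0038] [179.8294   0.0046 136.5878] [ 0.061  -0.7957 -0.4853] [-0.0418  0.0119  0.0172] 0.01838513149074751
tcp in holder [0.0005 0.1871] tip [0.001  0.0391] tip z 0.04595206670880222 F holder [-0.5342 -0.5929]
```

Call:
drive_tool(
  targets=[
    [-0.003, 0, 0, 0, 0, 0.1, 0],
    [-0.006, 0, 0, 0, 0, 0.1, 0],
    [-0.009, 0, 0, 0, 0, 0.1, 0],
    [-0.012, 0, 0, 0, 0, 0.1, 0],
  ],
)

```text
time: 20.12
ee_pos: [0.4472, 0.3488, 0.0039]
tcp_rot: [3.139, 0.0, 2.382]
force: [-0.6, -0.3, -1.0]
opening: 0.0185
```

```bash
python3 chk.py
```

```text
20.1167 [0.4472 0.3488 0.0039] [179.8258   0.0038 136.4697] [-0.6163 -0.3081 -0.9572] [-0.0194  0.0551 -0.0074] 0.01852380750129457
tcp in holder [0.0006 0.1749] tip [0.0007 0.0269] tip z 0.04596926514331088 F holder [-0.6481  0.2339]
```

Call:
drive_tool(
  targets=[
    [-0.005, 0, 0, 0, 0, 0, 0],
    [-0.01, 0, 0, 0, 0, 0, 0],
    [-0.015, 0, 0, 0, 0, 0, 0],
    [-0.02, 0, 0, 0, 0, 0, 0],
  ],
)

```text
time: 20.45
ee_pos: [0.462, 0.3347, 0.0038]
tcp_rot: [3.139, 0.0, 2.382]
force: [0.3, -1.2, -0.7]
opening: 0.0184
```

```bash
python3 chk2.py pics/s24.png
```

```text
20.45 [0.462  0.3347 0.0038] [179.8289   0.0093 136.4603] [ 0.2598 -1.1788 -0.741 ] [ 0.074   0.0148 -0.0277] 0.018376178206180305
tcp in holder [0.0005 0.1545] tip [0.0007 0.0065] tip z 0.04596936668062766 F holder [-0.6745 -1.001 ]
```

View pics/s24.png

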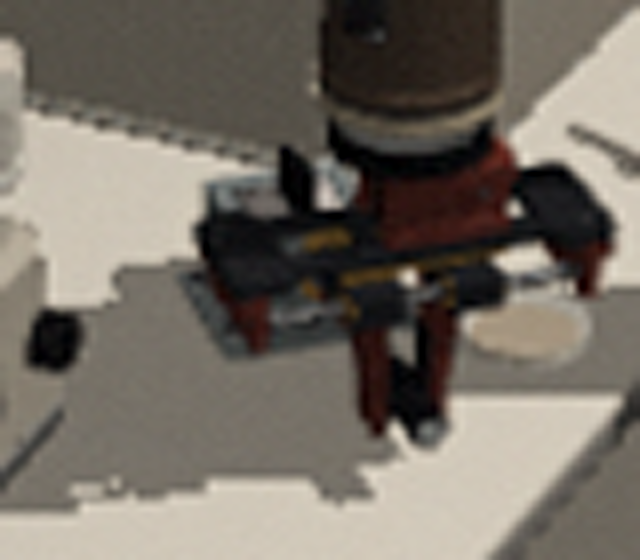

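Call:
drive_tool(
  targets=[
    [-0.005, 0, 0, 0, 0, 0, 0],
    [-0.01, 0, 0, 0, 0, 0, 0],
    [-0.015, 0, 0, 0, 0, 0, 0],
    [-0.02, 0, 0, 0, 0, 0, 0],
  ],
)

```text
time: 20.83
ee_pos: [0.4764, 0.3211, 0.0039]
tcp_rot: [3.139, 0.0, 2.382]
force: [0.3, -0.1, -0.1]
opening: 0.0181
```

```bash
python3 chk.py
```

```text
20.8333 [0.4764 0.3211 0.0039] [179.8254   0.0056 136.4728] [ 0.2571 -0.1439 -0.1065] [-0.0159  0.0099  0.0327] 0.0181273347022523
tcp in holder [0.0006 0.1347] tip [ 0.0008 -0.0133] tip z 0.04596581122487924 F holder [ 0.0731 -0.2854]
```

Call:
drive_tool(
  targets=[
    [-0.004, 0, 0, 0, 0, 0, 0],
    [-0.008, 0, 0, 0, 0, 0, 0],
    [-0.012, 0, 0, 0, 0, 0, 0],
    [-0.016, 0, 0, 0, 0, 0, 0],
    [-0.02, 0, 0, 0, 0, 0, 0],
  ],
)

```text
time: 21.25
ee_pos: [0.4907, 0.3074, 0.0038]
tcp_rot: [3.139, 0.0, 2.382]
force: [-0.9, -1.1, -0.5]
opening: 0.0182
```

```bash
python3 chk2.py pics/s25.png
```

```text
21.25 [0.4907 0.3074 0.0038] [179.8303   0.002  136.4766] [-0.9318 -1.0683 -0.4941] [0.0179 0.0473 0.0196] 0.018215185485408094
tcp in holder [0.0006 0.1149] tip [ 0.0008 -0.0331] tip z 0.04594611354777147 F holder [-1.4162 -0.062 ]
```

View pics/s25.png

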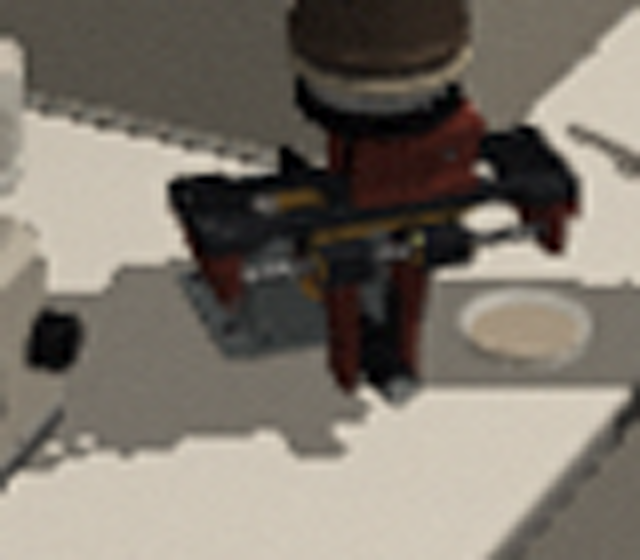

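Call:
drive_tool(
  targets=[
    [-0.005, 0, 0, 0, 0, 0, 0],
    [-0.01, 0, 0, 0, 0, 0, 0],
    [-0.015, 0, 0, 0, 0, 0, 0],
    [-0.02, 0, 0, 0, 0, 0, 0],
  ],
)

```text
time: 21.63
ee_pos: [0.5054, 0.2935, 0.0038]
tcp_rot: [3.139, 0.0, 2.382]
force: [0.5, 0.0, -0.8]
opening: 0.0185
```

```bash
python3 chk.py
```

```text
21.6333 [0.5054 0.2935 0.0038] [179.832    0.0064 136.4684] [ 0.5405  0.0492 -0.7769] [-0.0029  0.0418 -0.0022] 0.018454406140163693
tcp in holder [0.0006 0.0946] tip [ 0.0008 -0.0534] tip z 0.04594272727178434 F holder [ 0.4084 -0.3575]
```

Call:
drive_tool(
  targets=[
    [-0.003, 0, 0, 0, 0, 0, 0],
    [-0.006, 0, 0, 0, 0, 0, 0],
    [-0.008, 0, 0, 0, 0, 0, 0],
    [-0.008, 0, 0, 0, 0, 0, 0],
    [-0.008, 0, 0, 0, 0, 0, 0],
  ],
)

```text
time: 22.05
ee_pos: [0.5107, 0.2884, 0.0038]
tcp_rot: [3.139, -0.0, 2.382]
force: [-0.2, -1.2, -0.7]
opening: 0.0183
```

```bash
python3 chk2.py pics/s26.png
python3 - <<'E'
from h import *
im=eyes.camera('top'); cv2.imwrite('pics/t26.png',cv2.resize(im[150:270,210:330],None,fx=5,fy=5,interpolation=2))
im=eyes.camera('wrist'); cv2.imwrite('pics/w26.png',im)
E
```

```text
22.05 [0.5107 0.2884 0.0038] [179.8314  -0.0054 136.4624] [-0.1753 -1.1748 -0.7373] [-0.0426  0.0472 -0.0787] 0.01827330402720618
tcp in holder [0.0006 0.0873] tip [ 0.0008 -0.0607] tip z 0.04590007109817324 F holder [-0.9716 -0.6832]
```

View pics/t26.png

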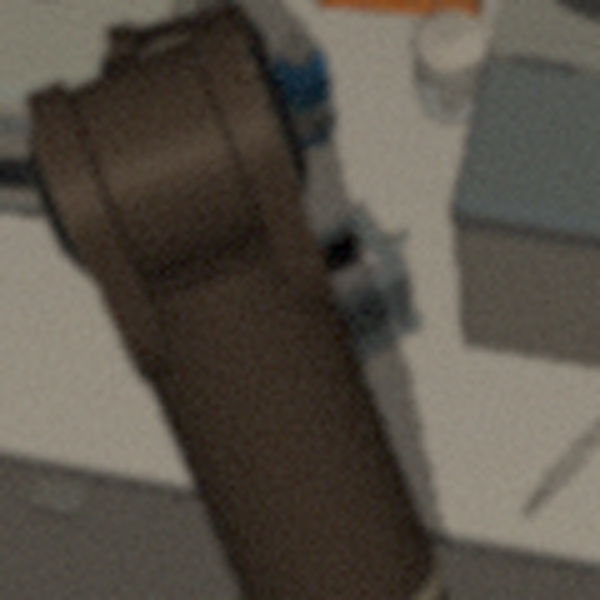

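View pics/s26.png

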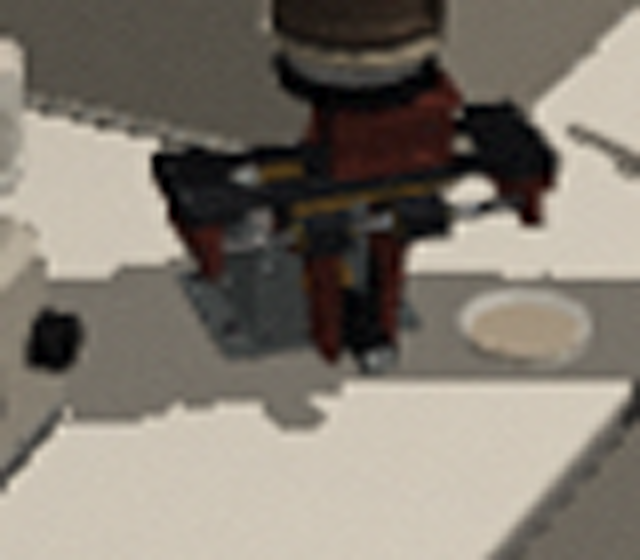

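View pics/w26.png

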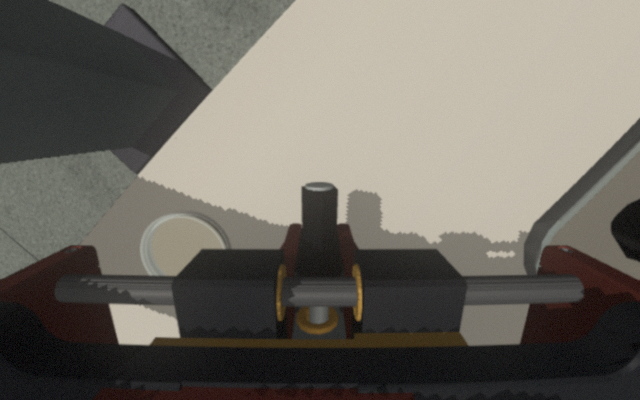

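Run:
```python
from h import *
y=np.radians(46.4);H=np.array([.5735,.2278,.046]);yh=np.array([-np.sin(y),np.cos(y),0])
for d in (-.0415,-.0455,-.0525,-.0607,-.065): print(d,(proj('top',H+d*yh)[0]-[210,150])*5)
im=cv2.imread('pics/t26.png'); cv2.imwrite('pics/t26b.png',cv2.resize(im[180:370,300:460],None,fx=3.5,fy=3,interpolation=2))
```

```text
-0.0415 [381.6539 252.5621]
-0.0455 [385.8818 250.0877]
-0.0525 [393.269  245.7641]
-0.0607 [401.9038 240.7104]
-0.065 [406.4237 238.0651]
```

View pics/t26b.png

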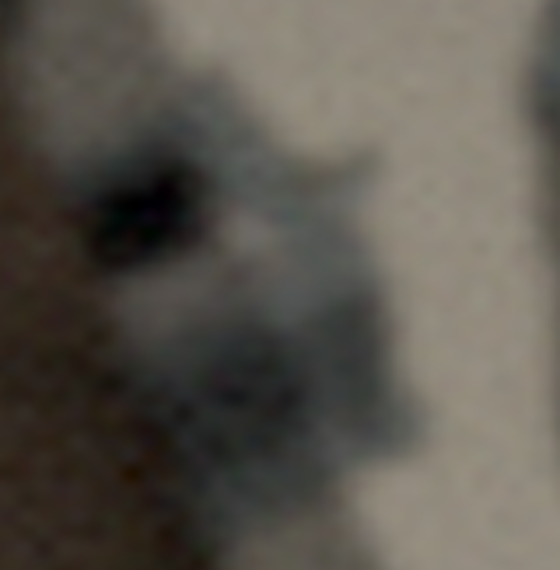

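Call:
drive_tool(
  targets=[
    [0, 0, 0, 0, 0, 0, 0],
    [0, 0, 0, 0, 0, 0, 0],
    [0, 0, 0, 0, 0, 0, 0],
  ],
)

```text
time: 22.45
ee_pos: [0.5107, 0.2886, 0.0039]
tcp_rot: [3.139, -0.0, 2.382]
force: [-0.5, -0.4, -1.5]
opening: 0.0185
```

```bash
python3 chk.py; python3 -c "
from rig import sign_off
print(sign_off())"
```

```text
22.45 [0.5107 0.2886 0.0039] [179.8276  -0.0009 136.4881] [-0.5004 -0.4497 -1.4882] [ 0.0124  0.0263 -0.0123] 0.018499145387785163
tcp in holder [0.0007 0.0874] tip [ 0.0009 -0.0606] tip z 0.045953663987666996 F holder [-0.6707  0.0522]
the job is handed in; nothing more can be done
None
```

The flow-cell block is seated in the holder, and the alignment rod runs through both bushings with its tip about 15 mm out on the far side. The rod is still gripped and held still. I handed the job in at 22.5 s; no verdict came back.

**Block:** it stopped on the spring balls and went past them at a tool reading of about 9 N. After I let go, the wrist picture showed it flush and centred in the pocket. I could not check it as closely once the rod was in, because the arm hid most of the holder.

**Rod:** it went in with no noticeable side force, all readings staying under 2 N. At the end the tip worked out at 0.9 mm off the holder's x, about 46 mm high and 15 mm past the far bushing's face. The top picture shows the tip out, and the wrist picture shows the pin central in the near bushing. The grip was steady at 18.5 mm opening.

**What went wrong or disagreed:**
- **First grasp:** my first grasp of the block missed and closed on nothing. The block did not move.
- **Finger length:** the fingertips end about 25 mm short of the stated TCP in both the wrist and scene pictures. I took all heights relative to the grasp instead, and that held.
- **Bystanders:** I did not notice any moved in the pictures, but I did not measure them at the end.

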